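# Fit the cell in the coffee scale's sprung battery bay

## Robot

A 6-joint arm with a two-finger parallel gripper is mounted at the origin on the work surface. World frame = base frame: x ahead of the robot, y to its left, z up, the work surface at z = 0. Lengths are in m, angles in degrees, forces in N, time in s.
With the tool pointing down it reaches from about 0.375 to 0.9 m from the base axis. Payload 3.1 kg.
Tool frame: the origin (TCP) lies at the very end of the fingers, on their centre line; the grasp point (between the pads) lies 19 mm behind it (env.hold_point_z is the distance from the TCP to the grasp point, in m); z points along the fingers, y is the direction in which the jaws open and shut (so a half turn about z gives the same grasp; the last joint's range is limited). The gripper opens to 87 mm and grips with 3 to 60 N. Pads are 19 mm wide; open, the fingers measure 117 mm over their backs; the gripper's body (75 mm by 190 mm) begins 51 mm behind the grasp point.
Start: joints at [62.252, 30.224, 82.088, -0, 67.689, -10.227], TCP at [0.188, 0.596, 0.184] pointing down, gripper open.
Joint ranges: [-176.69, 176.69], [-43.24, 126.21], [12.49, 139.97], [-82, 262], [0, 151.66], [-163.58, 163.58]. Speed limits (degrees/s): [159.86, 159.86, 180, 180, 180, 180].

## Interface

Orientations are given as [roll, pitch, yaw] about the fixed x, y, z axes, in that order (R = Rz(yaw) Ry(pitch) Rx(roll)).
In Python, from cell import observe, optics, env gives the robot as it stands. The module is installed in compiled form; this text tells all that it offers.
- The arm moves only by the tool move_arm, never from a script. Its argument "steps" is one flat list of numbers, 7 for each row, row after row: the shift along the tool's x, y, z in m, then the turn, a rotation vector about the tool's x, y, z in rad, then the opening, from 0 (shut) to 1 (fully open). A call has 1 to 10 rows; each row is the pose to reach, as a shift and turn from the pose measured when the call began, along the tool's axes at that moment; what a row does not reach only later rows make up. A row lasts 1/10 s, in which the tool goes at most 50 mm and 8.59 degrees, less where a joint would pass 70% of its speed; a pose out of reach is approached as far as the arm can. A call with a gripper value outside its range is refused whole. The fingers move at their own pace and stop on an object; "newtons" is the grip in N (left out, the last holds). Time passes only in rows, so rows that repeat a pose let the fingers close. It gives the time, the measured TCP pose, the force and the opening at its end, in the units of the state.
- observe(): the state, without advancing time (a new reading comes with each control period).
- optics.grab_frame(name): name is "side" or "top"; returns a dict with "pixels" (480x640x3 uint8, red, green, blue), "fx", "fy", "cx", "cy" (pixels), "rvec" (rotation vector, rad) and "tvec" (3), from world to camera coordinates, as OpenCV has them. Camera axes: x right, y down, z forward; pixel columns grow to the right and rows downward; lengths in m; the calibration is good to about 2 mm. A picture is of the moment at which its call begins. There is no depth.
- env.job_done(): hands the job in, once; it reports no verdict.
The state is a dict: "time_s": time; "qpos": joint angles; "dq": joint speeds; "effort": joint torques, N m; "tcp_pos": TCP position; "orientation": TCP orientation; "wrist_force": force on the tool from outside, world axes, zero at the start; "ft_torque": the same for the moment, N m; "width": opening from 0.0 (shut) to 1.0 (fully open).
Only numpy, scipy, OpenCV 4.12 (cv2) and the standard library are available. Lean on these libraries where they do the work, as an engineer would, in place of code of your own. Each camera call takes 0.05 s, during which the arm holds its last target.

## Task

The counter scale lies face down with its battery bay open: take the longer of the two cells from the rack and fit it. Hold it sloping, flat end low, push the flat end gently against the sprung contact to press it back, then, still pressing, tip the nub end down in front of the fixed contact, so that the cell lies level and fully down in its cradle, and let go. Do not force anything and leave the shorter cell where it lies.

Things in the scene. Friction and masses are not known exactly. Their poses are not given: they have to be found in the camera images.
- cell_center (a point): centre of the longer cell: grey cylinder 22 mm in diameter, 72 mm long in all, 56 to 91 g, level in one of the rack's two slots (which one varies), axis 30 mm above the table. Its x axis runs along the cylinder to the nub end. The flat end is at x = -36 mm; the other end has a nub 10 mm in diameter, 2.5 mm high, tip at x = +36 mm. Grip it across its diameter near the middle
- cell_nub (a point): tip of the longer cell's nub, on its axis, 36 mm from its centre
- short_cell_center (a point): centre of the shorter cell, the same kind but 18 mm in diameter and 50 mm long, in the rack's other slot, 80 mm away sideways; to be left alone
- rack: low plastic rack, fixed: white base plate 100 x 170 x 6 mm, origin under its centre on the table; two slots along its x axis at y = +40 and -40 mm, each a black plinth 18 mm wide (74 mm long) with two round ribs, 20 mm over their outsides, on which a cell lies along the rack's x axis, nub to +x. Beside the plinths fingers may go down to z = 6 mm
- scale: grey counter scale lying face down, fixed: housing 244 (x) x 216 (y) x 52 mm high, four rubber feet 6 mm high on top near its corners; origin under its centre on the table. In its top is the battery bay, an opening from x = -82 to +66 mm and y = -60 to +60 mm, floor at z = 22 mm. In it stands a black insert 34 mm wide: cradle and two contacts; beside it fingers have room to the floor
- bay (a point): middle of the bay, on the scale's z axis, 50 mm above the table: the height of the seated cell's axis. Axes as the scale's. The insert's own middle, where the cell's centre belongs, stands up to 14 mm from here along x, differently each time; y and height are exact. The cell lies along x, nub to +x, on two round ribs on a plinth (20 mm wide, tops 9 mm below this point) that centre it
- fixed_end (a point): where the fixed contact's face is, give or take the insert's 14 mm along x: 36 mm in +x from the bay's middle, at the seated cell's axis. A rigid upright block 30 mm wide and 12 mm thick, rising 4 mm above this height. Axes as the scale's. Spring and friction may hold the tipped cell up: pressing it down fully takes up to 12 N
- sprung_end (a point): where the sprung contact's face is at rest, give or take the insert's 14 mm: 31 mm in -x from the bay's middle, so the gap is 5 mm shorter than the cell. Steel plate 24 mm wide, top edge 6 mm above this point. Slides in -x, 9 mm to a hard stop: starts at 2 N, then 0.9 N per mm: 6.5 N at 5 mm (cell seated), 7.5 N at 6 mm (least to let the nub pass), 10 N at the stop. Over 18 N harms it
Not all that is in view belongs to the job. What is meant by the rack is not brown, pink or yellow, and is the larger of those in its own colour.

How it is judged (in metres and radians):
On the way:
1. the longer cell is in the bay, its flat end pressed against the sprung contact (over 4 N), with its nub end still raised (slope over 5 degrees) (angle between cell_center's own x axis and vertical below 1.4836 rad and contact force between cell and sprung_contact above 4 N and distance between cell_center and bay below 0.045 m), for 0.1 s.
At the end, for the whole second after the job is handed in: The longer cell lies in the cradle, nub end at the fixed contact, flat end on the sprung contact (over 4 N): centre within 3 mm of the seated height and the bay's middle line, within 17 mm of its middle along it, axis within 4 degrees of the bay's, at rest (x of cell_center in the frame of bay between -0.017 and 0.017 m and y of cell_center in the frame of bay between -0.003 and 0.003 m and z of cell_center in the frame of bay between -0.003 and 0.003 m and angle between the x axis of cell_center and the x axis of bay, either way round below 0.07 rad and x of cell_nub in the frame of bay above 0.015 m and contact force between cell and sprung_contact above 4 N and linear speed of cell below 0.01 m/s and angular speed of cell below 0.2 rad/s); the robot touches nothing.
It fails at once if the sprung contact is pushed too hard by the cell (more than 18 N) (contact force between cell and sprung_contact above 18 N).
It fails at once if the cell is forced against the scale's parts (more than 45 N over all its contacts, the spring's included) (contact force between cell and scale above 45 N).
It fails at once if the shorter cell is moved by more than 15 mm (distance of short_cell_center from where it was at the start of the episode above 0.015 m).
It also fails if it takes over 66 s, if anything falls off the work surface, if the arm or the gripper's body presses on something with over 40 N, if the wrist force passes 120 N, or if a joint passes its speed limit or range.

## Working session

There is one attempt and no reset: what is moved stays moved. The work goes in short steps, Python scripts to look and compute and a tool call to move; the robot and the scene stay as the last step left them, time stands still between calls to the robot, and variables do not carry over. Pictures are saved under pics/ and viewed, and the job is handed in when it is done.

Besides the shell and the picture viewer there is one more tool, called after "Call:" in YAML: its name, and indented under it one key for each argument. move_arm: Moves the arm, as the interface text tells. Its arguments: {"type":"object","properties":{"steps":{"type":"array","items":{"type":"number"}},"newtons":{"type":"number"}},"required":["steps"]}

```bash
mkdir -p pics
python3 - <<'E'
from cell import observe, optics, env
import cv2,json
print(observe(), env.hold_point_z)
for n in("side","top"):
    f=optics.grab_frame(n); cv2.imwrite(f"pics/{n}0.png",f["pixels"][:,:,::-1])
    print(n,{k:v for k,v in f.items() if k!="pixels"})
E
```

```text
{'time_s': 0.0, 'qpos': array([ 6.22506551e+01,  3.02781089e+01,  8.21561068e+01, -1.29886182e-03,
        6.76885515e+01, -1.02296409e+01]), 'dq': array([-0.00771462, -0.02741141, -0.01028845, -0.01716107,  0.08836509,
        0.15722163]), 'effort': array([-2.78651743e-03, -4.40046465e+01, -1.76594138e+01,  6.31056377e-02,
        5.84048009e-02, -1.71260003e-04]), 'tcp_pos': array([0.18776669, 0.59528   , 0.18308246]), 'orientation': array([-1.79878971e+02, -2.06212079e-02,  1.62480769e+02]), 'wrist_force': array([-0.43464389, -0.38292531,  0.14777124]), 'ft_torque': array([ 0.07116644, -0.0508075 , -0.02497854]), 'width': 0.996376314687101} 0.0187
side {'fx': 453.9721703654098, 'fy': 453.9721703654098, 'cx': 319.9428766442731, 'cy': 240.35838578683968, 'rvec': array([ 0.24465333, -2.65613566,  1.43808119]), 'tvec': array([0.4899919 , 0.06842411, 0.92594872])}
top {'fx': 472.3248068226896, 'fy': 472.3248068226896, 'cx': 320.31997328307784, 'cy': 240.45239440764698, 'rvec': array([ 2.21892025, -2.16687296,  0.09430742]), 'tvec': array([0.06416855, 0.49423143, 1.00815848])}
```

View pics/side0.png

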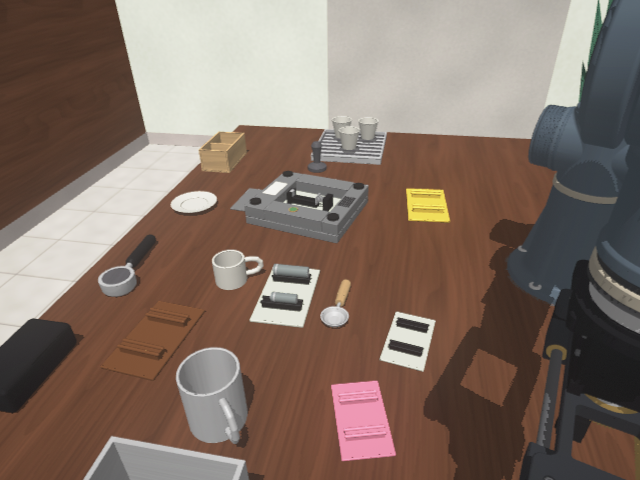

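View pics/top0.png

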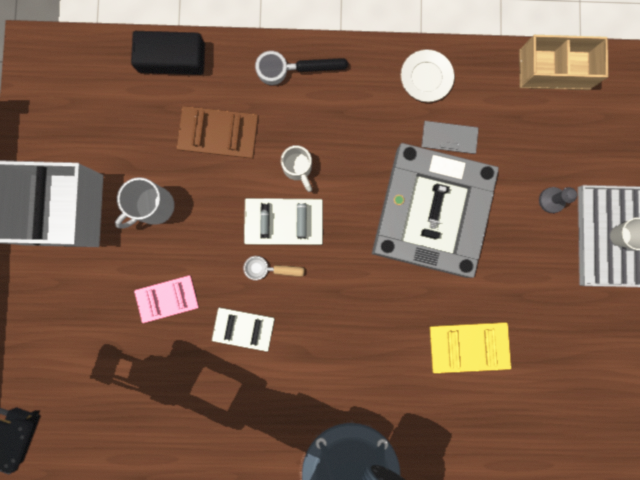

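Run:
```python
import cv2,numpy as np
t=cv2.imread("pics/top0.png"); s=cv2.imread("pics/side0.png")
a=cv2.resize(t[190:255,235:335],(800,520),interpolation=cv2.INTER_CUBIC)
b=cv2.resize(t[135:285,365:505],(560,600),interpolation=cv2.INTER_CUBIC)
c=cv2.resize(s[160:335,230:380],(514,600),interpolation=cv2.INTER_CUBIC)
cv2.imwrite("pics/a.png",a);cv2.imwrite("pics/b.png",b);cv2.imwrite("pics/c.png",c)
```

```text
(no output)
```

View pics/a.png

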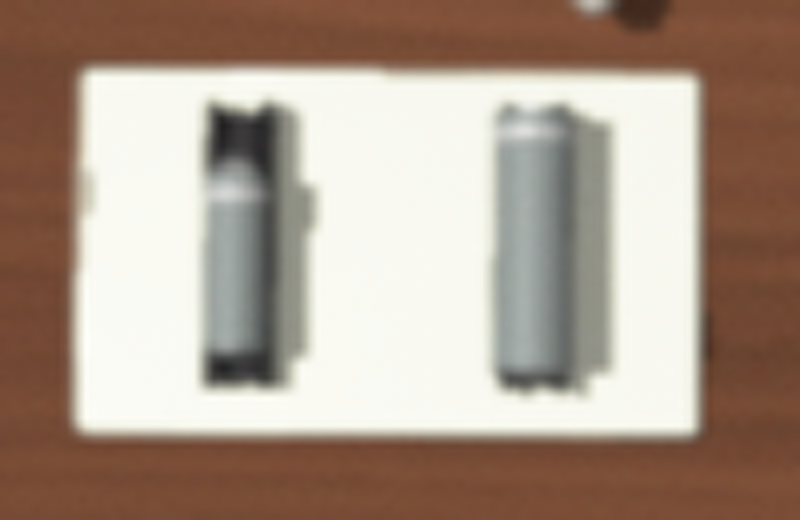

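View pics/b.png

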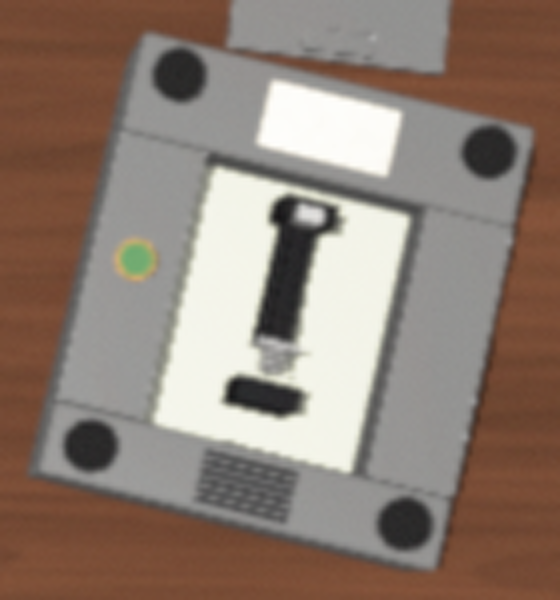

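View pics/c.png

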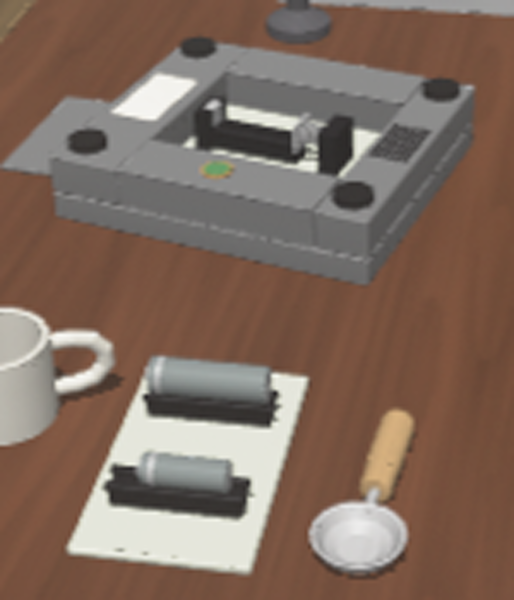

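```bash
cat > h.py <<'E'
import cv2,numpy as np
def ray(f,uv,z):
    R,_=cv2.Rodrigues(f["rvec"]); C=-R.T@f["tvec"]
    uv=np.atleast_2d(uv).astype(float)
    d=np.c_[(uv[:,0]-f["cx"])/f["fx"],(uv[:,1]-f["cy"])/f["fy"],np.ones(len(uv))]@R
    return C+d*((z-C[2])/d[:,2])[:,None]
def proj(f,P):
    K=np.array([[f["fx"],0,f["cx"]],[0,f["fy"],f["cy"]],[0,0,1.]])
    return cv2.projectPoints(np.atleast_2d(P).astype(float),f["rvec"],f["tvec"],K,None)[0][:,0]
def tri(f1,p1,f2,p2):
    A=[]
    for f,p in((f1,p1),(f2,p2)):
        R,_=cv2.Rodrigues(f["rvec"]); x=(p[0]-f["cx"])/f["fx"];y=(p[1]-f["cy"])/f["fy"]
        M=np.c_[R,f["tvec"]]; A+= [x*M[2]-M[0],y*M[2]-M[1]]
    A=np.array(A); return np.linalg.lstsq(A[:,:3],-A[:,3],rcond=None)[0]
E
python3 - <<'E'
from cell import optics
from h import *
for n in("top","side"):
    f=optics.grab_frame(n); im=f["pixels"]; hsv=cv2.cvtColor(im,cv2.COLOR_RGB2HSV)
    V=hsv[...,2];S=hsv[...,1]
    print(n)
    w=((V>190)&(S<40)).astype(np.uint8)
    w=cv2.morphologyEx(w,cv2.MORPH_CLOSE,np.ones((15,15)))
    for c in cv2.findContours(w,0,2)[0]:
        if cv2.contourArea(c)<300: continue
        x,y,ww,hh=cv2.boundingRect(c)
        if n=="top" and not(190<x<520 and 130<y<360):continue
        if n=="side" and not(220<x<450 and 170<y<380):continue
        q=ray(f,c[:,0],0.006)[:,:2]; r=cv2.minAreaRect((q*1000).astype(np.float32))
        print("white",(x,y,ww,hh),r)
    dk=((V<60)).astype(np.uint8)
    for c in cv2.findContours(dk,0,2)[0]:
        a=cv2.contourArea(c); x,y,ww,hh=cv2.boundingRect(c)
        if a<25: continue
        if n=="top" and not(365<x<505 and 135<y<285):continue
        if n=="side" and not(230<x<375 and 165<y<240):continue
        m=cv2.moments(c); u=(m["m10"]/a,m["m01"]/a)
        print("dark",np.round(u,1),a,(x,y,ww,hh),ray(f,u,0.058).round(4))
E
```

```text
top
white (212, 308, 62, 43) ((297.57861328125, 239.28744506835938), (122.3264389038086, 71.74540710449219), 80.7139892578125)
white (403, 155, 64, 98) ((585.0892333984375, -182.19976806640625), (113.0440444946289, 204.0102996826172), 77.3365707397461)
white (244, 146, 78, 134) ((554.48193359375, 160.06219482421875), (294.6524353027344, 168.80514526367188), 1.3210021257400513)
dark [465.8 265.6] 92.5 (460, 260, 12, 12) [[ 0.4445 -0.228   0.058 ]]
dark [387.3 246. ] 88.0 (382, 241, 12, 11) [[ 0.4815 -0.0634  0.058 ]]
dark [430.  233.6] 80.0 (422, 230, 17, 8) [[ 0.5096 -0.1526  0.058 ]]
dark [436.  203.3] 203.0 (430, 185, 18, 34) [[ 0.5739 -0.165   0.058 ]]
dark [486.8 172.6] 92.5 (481, 167, 12, 12) [[ 0.6422 -0.2724  0.058 ]]
dark [409.5 153.2] 91.5 (404, 148, 12, 12) [[ 0.6794 -0.1079  0.058 ]]
side
white (380, 312, 55, 59) ((297.89306640625, 243.12802124023438), (121.91089630126953, 70.9617919921875), 80.77857208251953)
white (263, 181, 78, 30) ((605.2501220703125, -239.1436767578125), (93.32454681396484, 225.93911743164062), 66.81105041503906)
dark [332.7 216.3] 47.5 (328, 213, 11, 7) [[ 0.4806 -0.0587  0.058 ]]
dark [327.3 201.8] 103.5 (323, 194, 10, 17) [[ 0.505  -0.1251  0.058 ]]
dark [300.8 199.7] 191.5 (287, 192, 32, 15) [[ 0.5703 -0.1254  0.058 ]]
dark [357.9 185.7] 28.5 (354, 183, 10, 6) [[ 0.4439 -0.2218  0.058 ]]
```

Run:
```python
from cell import optics
from h import *
f=optics.grab_frame("top"); im=f["pixels"]; hsv=cv2.cvtColor(im,cv2.COLOR_RGB2HSV)
V=hsv[...,2];S=hsv[...,1]
w=((V>150)&(S<40)).astype(np.uint8)[190:255,235:335].copy()
w[:8]=0
c=max(cv2.findContours(w,0,2)[0],key=cv2.contourArea)+[235,190]
q=ray(f,c[:,0],0.006)[:,:2]; print("rack",cv2.minAreaRect((q*1000).astype(np.float32)))
# cells: greyish mid
g=((V>100)&(V<200)&(S>8)&(S<60)).astype(np.uint8)
for x0,x1 in((258,272),(295,309)):
    print('\n'.join(' '.join('%3d'%v for v in r) for r in V[200:242,x0:x1]) if x0>280 else '')
a=np.radians(-12.67);C=np.array([.5619,-.1679]);ex=np.array([np.cos(a),np.sin(a)]);ey=np.array([-np.sin(a),np.cos(a)])
g=cv2.cvtColor(im,cv2.COLOR_RGB2GRAY).astype(np.float32)
for z in(.054,):
  for y in(-.012,-.008,0,.008,.012):
    xs=np.arange(-.085,.07,.0015)
    P=np.array([[*(C+x*ex+y*ey),z] for x in xs]); uv=proj(f,P).astype(np.float32)
    v=cv2.remap(g,uv[:,:1],uv[:,1:],1)[:,0]
    print("y",y,' '.join(f"{x*1000:.0f}:{k:.0f}" for x,k in zip(xs,v)))
```

```text
rack ((533.2810668945312, 158.46417236328125), (99.46308898925781, 171.00082397460938), 1.385817289352417)

244 243 244 244 244 243 243 243 243 243 242 243 243 242
248 248 246 245 247 248 247 247 247 246 244 246 247 248
248 246 238 229 236 243 244 241 238 231 226 239 246 247
246 238 210 171 185 217 222 206 182 156 157 200 233 242
245 226 182 161 171 188 188 170 148 127 119 144 178 208
244 224 186 184 196 204 196 180 164 143 122 121 142 159
244 229 206 204 214 221 214 194 179 159 135 123 138 146
244 225 192 185 188 188 183 168 159 144 124 120 138 144
243 222 177 164 170 173 166 155 145 130 111 112 136 143
243 221 172 161 168 172 166 154 143 126 107 111 136 144
243 221 173 161 167 172 167 156 141 125 107 111 135 145
243 221 173 161 168 173 166 155 142 125 107 109 136 144
243 221 173 163 167 175 166 155 141 125 108 110 137 145
243 222 174 162 168 173 167 154 142 125 106 107 137 144
243 222 173 162 168 173 166 155 141 125 108 109 136 145
244 223 174 164 169 173 166 154 141 125 107 108 135 144
243 221 173 163 168 173 165 155 141 124 106 108 136 146
244 222 174 163 169 173 167 154 140 122 
[... 4344 characters left out ...]
-84:143 -82:165 -80:199 -79:231 -78:240 -76:243 -74:244 -73:244 -72:244 -70:244 -68:244 -67:242 -65:238 -64:217 -62:164 -61:98 -59:50 -58:41 -56:41 -55:41 -53:43 -52:44 -50:45 -49:48 -47:73 -46:118 -44:183 -43:222 -41:238 -40:241 -38:240 -37:240 -35:240 -34:239 -32:235 -31:226 -29:186 -28:158 -26:144 -25:132 -23:109 -22:78 -20:68 -19:69 -17:73 -16:71 -14:66 -13:60 -11:63 -10:69 -8:70 -7:66 -5:62 -4:60 -2:66 -1:74 1:74 2:70 4:63 5:58 7:59 8:65 10:70 11:70 13:69 14:63 16:57 17:60 19:65 20:67 22:65 23:63 25:59 26:63 28:71 29:71 31:67 32:60 34:53 35:51 37:45 38:38 40:33 41:30 43:30 44:34 46:40 47:40 49:41 50:42 52:62 53:93 55:153 56:196 58:206 59:171 61:122 62:90 64:81 65:95 67:114 68:133 70:143
```

Candidates (top view): white large rack (284,221) holding long cell (302,220) and short cell (265,221); small white rack, empty (243,329); pink (166,299), brown (217,131) and yellow (470,347) racks. I choose the large white rack and the longer, wider cell at (302,220), which the crop confirms. Its nub faces image-up, which is +x.

```bash
cat >> h.py <<'E'
from scipy.spatial.transform import Rotation as Ro
SC=np.array([.5619,-.1679,.05]); SY=-12.67
def pose(o): return np.array(o["tcp_pos"]),Ro.from_euler("xyz",o["orientation"],degrees=True)
def tiltR(yaw,slope):  # cell axis yaw, slope nub-up deg; tool x = -cell x
    c=Ro.from_euler("ZY",[yaw,-slope],degrees=True)   # cell frame, x axis up by slope
    return c*Ro.from_euler("y",180,degrees=True)      # tool z down, x=-cellx
def go(o,grasp,R,hp=.0187):
    p,r=pose(o); tcp=np.array(grasp)+R.as_matrix()[:,2]*hp
    d=r.inv().apply(tcp-p); rv=(r.inv()*R).as_rotvec()
    print("shift",d.round(4),"rv",rv.round(4))
E
python3 - <<'E'
from cell import optics,observe
from h import *
f=optics.grab_frame("top");s=optics.grab_frame("side")
print(ray(f,[[300.6,203],[301,236.3],[301,219.7],[296.3,220],[305.8,220]],.03).round(4))
P=[.5343,.1185,.03]
print(proj(f,P),proj(s,P), proj(s,[.5343+.036,.1194,.03]),proj(s,[.5343-.036,.1176,.03]))
o=observe()
go(o,[.5343,.1185,.13],tiltR(1.4,0))
go(o,[.5343,.1185,.03],tiltR(1.4,0))
E
```

```text
[[0.5714 0.1204 0.03  ]
 [0.4995 0.1177 0.03  ]
 [0.5353 0.1186 0.03  ]
 [0.5344 0.1287 0.03  ]
 [0.5349 0.1083 0.03  ]]
[[301.02868694 220.15885507]] [[291.02951987 270.34398428]] [[273.51651522 268.81726906]] [[308.75722507 271.88941626]]
shift [-0.4739 -0.3509  0.0726] rv [-5.000e-04 -2.000e-04 -3.302e-01]
shift [-0.4739 -0.3509  0.1726] rv [-5.000e-04 -2.000e-04 -3.302e-01]
```

Call:
move_arm:
  steps: [-0.474,-0.351,0.03,0,0,-0.33,0.7,-0.474,-0.351,0.03,0,0,-0.33,0.7,-0.474,-0.351,0.03,0,0,-0.33,0.7,-0.474,-0.351,0.03,0,0,-0.33,0.7,-0.474,-0.351,0.03,0,0,-0.33,0.7,-0.474,-0.351,0.03,0,0,-0.33,0.7,-0.474,-0.351,0.03,0,0,-0.33,0.7,-0.474,-0.351,0.03,0,0,-0.33,0.7,-0.474,-0.351,0.03,0,0,-0.33,0.7,-0.474,-0.351,0.03,0,0,-0.33,0.7]

```text
time_s: 1.35
tcp_pos: [0.4801, 0.1931, 0.1589]
orientation: [-180.0, 0.0, -178.6]
wrist_force: [0.3, 1.0, -0.3]
width: 0.702
```

Run:
```python
from cell import observe
from h import *
o=observe();print(o["tcp_pos"],o["orientation"],o["time_s"])
go(o,[.535,.1186,.03],tiltR(1.4,0))
```

```text
[0.48013983 0.19305596 0.15891645] [-1.79990228e+02  2.51686148e-02 -1.78628108e+02] 1.35
shift [-0.053  -0.0757  0.1477] rv [-0.0002  0.0004 -0.0005]
```

Call:
move_arm:
  steps: [-0.053,-0.0757,0.08,0,0,0,0.7,-0.053,-0.0757,0.08,0,0,0,0.7,-0.053,-0.0757,0.08,0,0,0,0.7,-0.053,-0.0757,0.08,0,0,0,0.7,-0.053,-0.0757,0.1,0,0,0,0.7,-0.053,-0.0757,0.12,0,0,0,0.7,-0.053,-0.0757,0.135,0,0,0,0.7,-0.053,-0.0757,0.1475,0,0,0,0.7,-0.053,-0.0757,0.1475,0,0,0,0.7]

```text
time_s: 2.25
tcp_pos: [0.5337, 0.1195, 0.0108]
orientation: [-180.0, -0.1, -178.6]
wrist_force: [0.5, -0.9, 0.9]
width: 0.699
```

Run:
```python
from cell import observe,optics
from h import *
o=observe();print(o["tcp_pos"],o["wrist_force"],o["time_s"])
go(o,[.535,.1186,.03],tiltR(1.4,0))
a=optics.grab_frame("top")["pixels"][170:270,235:370,::-1];b=optics.grab_frame("side")["pixels"][220:320,220:355,::-1]
cv2.imwrite("pics/g1.png",cv2.resize(np.hstack([a,b]),None,fx=2.9,fy=2.9,interpolation=2))
```

```text
[0.53373115 0.11945591 0.0107924 ] [ 0.54241432 -0.92339071  0.86597901] 2.25
shift [-0.0012 -0.0009 -0.0005] rv [-0.     -0.0019  0.0005]
```

View pics/g1.png

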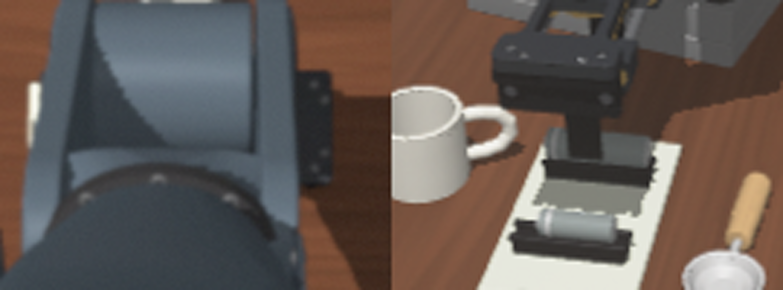

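The fingers straddle the long cell near its middle (side view, finger at about px (270,262)), clear of the short cell. Closing.

Call:
move_arm:
  steps: [-0.001,0,-0.0005,0,0,0,0.15,-0.001,0,-0.0005,0,0,0,0.15,-0.001,0,-0.0005,0,0,0,0.15,-0.001,0,-0.0005,0,0,0,0.15,-0.001,0,-0.0005,0,0,0,0.15,-0.001,0,-0.0005,0,0,0,0.15,-0.001,0,-0.0005,0,0,0,0.15,-0.001,0,-0.0005,0,0,0,0.15]
  newtons: 45

```text
time_s: 3.15
tcp_pos: [0.5361, 0.1192, 0.0125]
orientation: [-180.0, 0.1, -178.6]
wrist_force: [0.1, -0.2, -0.9]
width: 0.159
```

Run:
```python
from cell import observe,optics
from h import *
o=observe();print(o)
b=optics.grab_frame("side")["pixels"][210:320,220:355,::-1]
cv2.imwrite("pics/g2.png",cv2.resize(b,None,fx=5,fy=5,interpolation=2))
```

```text
{'time_s': 3.15, 'qpos': array([ 8.78883221e-01,  3.92713425e+01,  1.00578334e+02, -7.27656805e-03,
        4.00981666e+01, -9.05310505e+01]), 'dq': array([-0.03368566, -0.03546476,  0.00981184, -0.08342749,  0.05131501,
        0.0621187 ]), 'effort': array([-1.29986784e-03, -4.22134709e+01, -9.12394524e+00, -2.45177129e-02,
        7.35386554e-02,  3.58445629e-05]), 'tcp_pos': array([0.53610132, 0.11920904, 0.01247327]), 'orientation': array([-1.79994825e+02,  5.21107431e-02, -1.78584500e+02]), 'wrist_force': array([ 0.09050833, -0.19683137, -0.94937335]), 'ft_torque': array([ 0.03515882,  0.03446606, -0.05696383]), 'width': 0.15926159400897782}
```

View pics/g2.png

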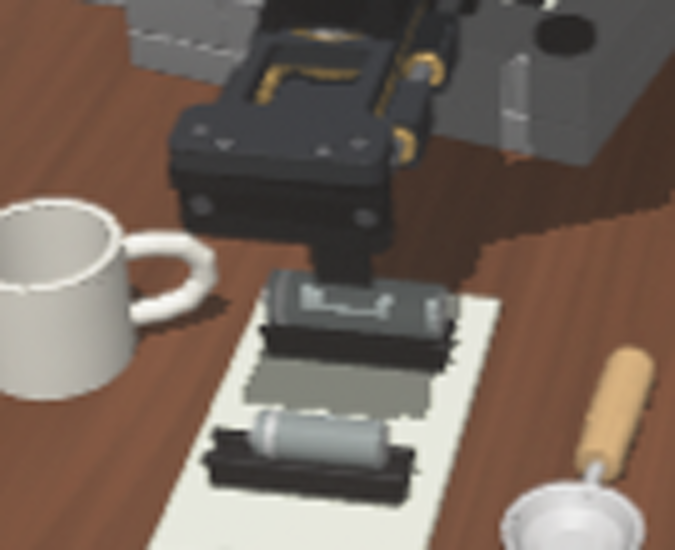

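Run:
```python
from cell import observe,optics
from h import *
s=optics.grab_frame("side")
for nm,p in dict(tip_open=[.5337,.1195+.0305,.0108],tip_open_far=[.5337,.1195-.0305,.0108],tipback_closed=[.536,.119+.022,.0125],tipin_closed=[.536,.119+.007,.0125],tip_cl26=[.536,.119+.026,.0125],z60=[.536,.119+.022,.06],celltop=[.536,.1186,.041],cellfront=[.536,.1296,.03]).items():
    q=proj(s,p)[0]; print(nm,q.round(1),((q-[220,210])*5).round())
print(s["pixels"].shape, observe()["width"],observe()["time_s"])
```

```text
tip_open [287.9 287.8] [340. 389.]
tip_open_far [295.3 269.4] [377. 297.]
tipback_closed [287.9 284.1] [339. 371.]
tipin_closed [289.8 279.5] [349. 347.]
tip_cl26 [287.4 285.4] [337. 377.]
z60 [286.4 264.7] [332. 273.]
celltop [289.9 265.8] [349. 279.]
cellfront [288.8 273.6] [344. 318.]
(480, 640, 3) 0.14987360481139286 3.25
```

Run:
```python
from cell import observe,optics
from h import *
s=optics.grab_frame("side")
o=observe();print(o["tcp_pos"],o["width"])
for z in(.0125,.03,.06,.0825,.11):
  for y in(.095,.02,0):
   for x in(-.0375,-.0095,.0095,.0375):
    q=proj(s,[.536+x,.119+y,z])[0]; print(z,y,x,q.round(0),end=' ')
  print()
b=s["pixels"][230:300,250:330,::-1]
cv2.imwrite("pics/g3.png",cv2.resize(b,(800,600),interpolation=cv2.INTER_NEAREST))
```

```text
[0.53612139 0.11923225 0.01249877] 0.15305427076657815
0.0125 0.095 -0.0375 [298. 311.] 0.0125 0.095 -0.0095 [283. 309.] 0.0125 0.095 0.0095 [273. 308.] 0.0125 0.095 0.0375 [258. 306.] 0.0125 0.02 -0.0375 [307. 285.] 0.0125 0.02 -0.0095 [293. 284.] 0.0125 0.02 0.0095 [283. 283.] 0.0125 0.02 0.0375 [270. 282.] 0.0125 0 -0.0375 [309. 279.] 0.0125 0 -0.0095 [295. 278.] 0.0125 0 0.0095 [286. 277.] 0.0125 0 0.0375 [273. 275.] 
0.03 0.095 -0.0375 [297. 304.] 0.03 0.095 -0.0095 [282. 302.] 0.03 0.095 0.0095 [272. 301.] 0.03 0.095 0.0375 [258. 299.] 0.03 0.02 -0.0375 [306. 278.] 0.03 0.02 -0.0095 [292. 277.] 0.03 0.02 0.0095 [283. 276.] 0.03 0.02 0.0375 [269. 275.] 0.03 0 -0.0375 [309. 272.] 0.03 0 -0.0095 [295. 271.] 0.03 0 0.0095 [286. 270.] 0.03 0 0.0375 [272. 269.] 
0.06 0.095 -0.0375 [296. 291.] 0.06 0.095 -0.0095 [281. 289.] 0.06 0.095 0.0095 [271. 288.] 0.06 0.095 0.0375 [256. 286.] 0.06 0.02 -0.0375 [306. 266.] 0.06 0.02 -0.0095 [291. 265.] 0.06 0.02 0.0095 [282. 264.] 0.06 0.02 0.0375 [268. 262.] 0.06 0 -0.0375 [308. 260.] 0.06 0 -0.0095 [294. 259.] 0.06 0 0.0095 [285. 258.] 0.06 0 0.0375 [271. 256.] 
0.0825 0.095 -0.0375 [296. 281.] 0.0825 0.095 -0.0095 [280. 279.] 0.0825 0.095 0.0095 [270. 278.] 0.0825 0.095 0.0375 [255. 276.] 0.0825 0.02 -0.0375 [305. 256.] 0.0825 0.02 -0.0095 [291. 255.] 0.0825 0.02 0.0095 [281. 254.] 0.0825 0.02 0.0375 [267. 253.] 0.0825 0 -0.0375 [308. 250.] 0.0825 0 -0.0095 [293. 249.] 0.0825 0 0.0095 [284. 248.] 0.0825 0 0.0375 [270. 247.] 
0.11 0.095 -0.0375 [295. 268.] 0.11 0.095 -0.0095 [279. 266.] 0.11 0.095 0.0095 [269. 265.] 0.11 0.095 0.0375 [253. 264.] 0.11 0.02 -0.0375 [305. 244.] 0.11 0.02 -0.0095 [290. 243.] 0.11 0.02 0.0095 [280. 242.] 0.11 0.02 0.0375 [266. 241.] 0.11 0 -0.0375 [307. 238.] 0.11 0 -0.0095 [293. 237.] 0.11 0 0.0095 [283. 236.] 0.11 0 0.0375 [269. 235.]
```

View pics/g3.png

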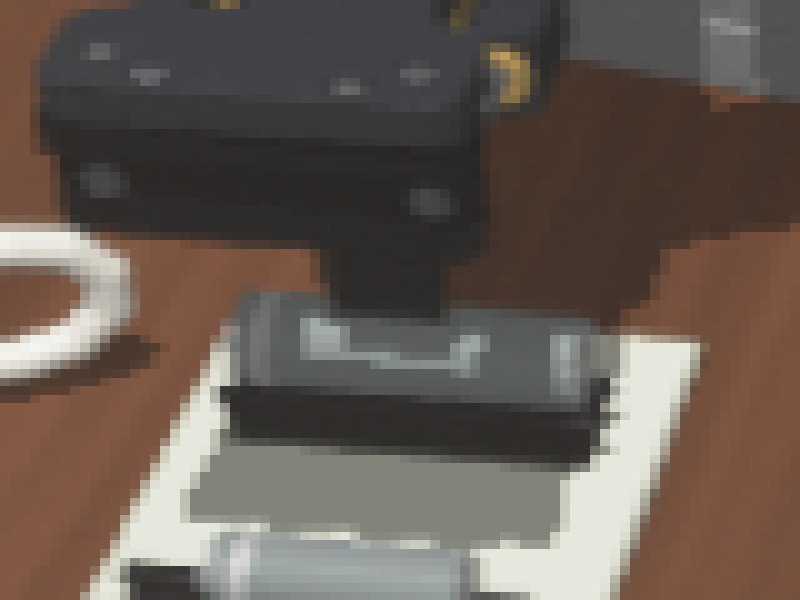

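Run:
```python
from cell import observe,optics
from h import *
s=optics.grab_frame("top");sd=optics.grab_frame("side")
print("start tcp top",proj(s,[.188,.596,.184]),"side",proj(sd,[.188,.596,.184]))
print(observe()["tcp_pos"])
for z in(.0825,.12,.16):
  print(z,[proj(s,[.536+x,.119+y,z])[0].round(0).tolist() for y in(-.095,.095) for x in(-.0375,.0375)])
cv2.imwrite("pics/g4.png",cv2.resize(s["pixels"][150:300,220:420,::-1],(800,600),interpolation=cv2.INTER_CUBIC))
cv2.imwrite("pics/g5.png",sd["pixels"][:,:,::-1])
```

```text
start tcp top [[ 21.67978586 399.62098944]] side [[548.83356878 508.49383041]]
[0.53610826 0.11925588 0.01249638]
0.0825 [[346.0, 236.0], [347.0, 199.0], [253.0, 234.0], [254.0, 197.0]]
0.12 [[348.0, 234.0], [349.0, 196.0], [250.0, 232.0], [252.0, 194.0]]
0.16 [[349.0, 233.0], [350.0, 193.0], [248.0, 230.0], [249.0, 190.0]]
```

View pics/g4.png

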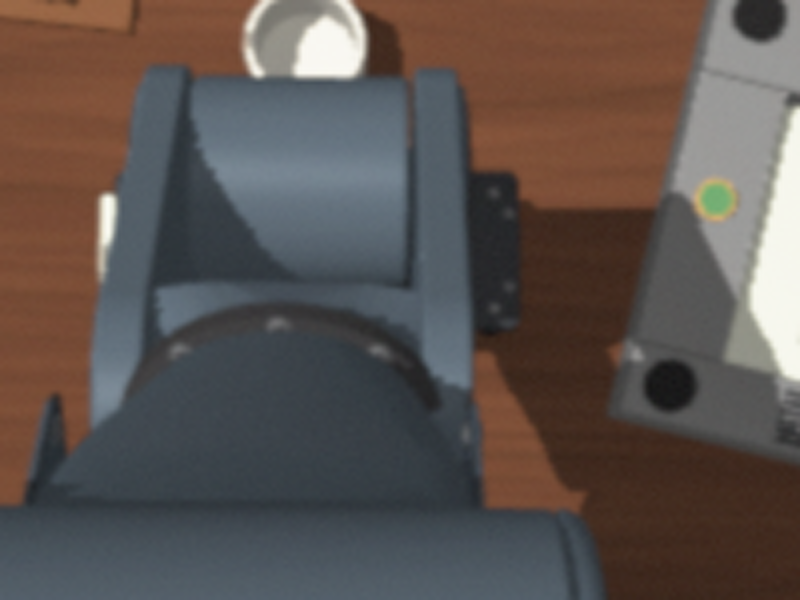

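View pics/g5.png

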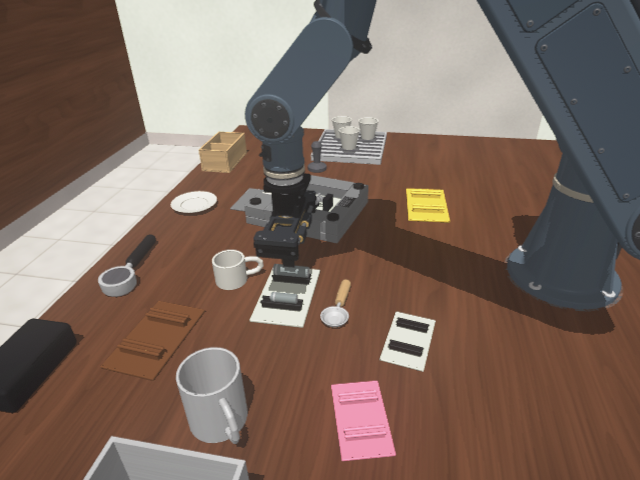

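Run:
```python
from cell import observe,optics
from h import *
t=optics.grab_frame("top");sd=optics.grab_frame("side")
for z in(.05,.1,.15,.2,.25,.3,.35,.4,.5):
  p=[.536,.119,z]; print(z,proj(t,p)[0].round(0),proj(sd,p)[0].round(0))
R,_=cv2.Rodrigues(sd["rvec"]);print(-R.T@sd["tvec"])
R,_=cv2.Rodrigues(t["rvec"]);print(-R.T@t["tvec"])
cv2.imwrite("pics/g6.png",cv2.resize(sd["pixels"][80:305,210:390,::-1],(480,600),interpolation=cv2.INTER_CUBIC))
```

```text
0.05 [301. 218.] [290. 262.]
0.1 [300. 215.] [288. 241.]
0.15 [299. 212.] [286. 218.]
0.2 [298. 208.] [285. 194.]
0.25 [298. 204.] [283. 168.]
0.3 [297. 200.] [281. 141.]
0.35 [295. 194.] [279. 111.]
0.4 [294. 188.] [277.  79.]
0.5 [291. 173.] [272.   7.]
[0.32580782 0.81776984 0.57206355]
[0.42032437 0.09100205 1.03913997]
```

View pics/g6.png

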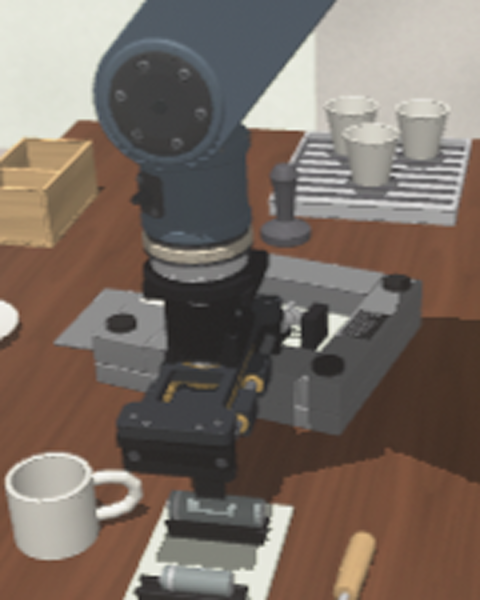

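Call:
move_arm:
  steps: [0,0,-0.04,0,0,0,0.15,0,0,-0.08,0,0,0,0.15,0,0,-0.08,0,0,0,0.15,0,0,-0.08,0,0,0,0.15,0,0,-0.08,0,0,0,0.15]

```text
time_s: 4.0
tcp_pos: [0.535, 0.1192, 0.0917]
orientation: [-180.0, -0.1, -178.6]
wrist_force: [0.1, 0.2, -0.0]
width: 0.151
```

Run:
```python
from cell import observe,optics
from h import *
o=observe();print(o["tcp_pos"],o["width"],o["wrist_force"])
sd=optics.grab_frame("side")
print(proj(sd,[o["tcp_pos"]]))
cv2.imwrite("pics/g7.png",cv2.resize(sd["pixels"][150:310,220:380,::-1],(600,600),interpolation=cv2.INTER_CUBIC))
```

```text
[0.53502408 0.11921989 0.09173389] 0.15124868477425701 [ 0.05399446  0.1787338  -0.01976093]
[[288.78193104 244.71570411]]
```

View pics/g7.png

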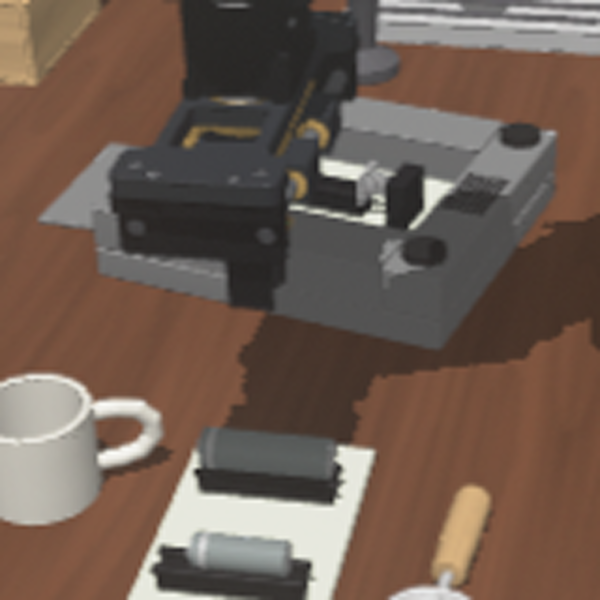

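Call:
move_arm:
  steps: [-0.04,0,0,0,0,0,0.15,-0.06,0.045,0,0,0,0,0.15,-0.065,0.09,0,0,0,0,0.15,-0.065,0.09,0.03,0,0,0,0.15,-0.065,0.09,0.06,0,0,0,0.15,-0.065,0.09,0.08,0,0,0,0.15,-0.065,0.09,0.08,0,0,0,0.15]

```text
time_s: 4.75
tcp_pos: [0.5931, 0.2102, 0.0064]
orientation: [-179.9, -0.7, -178.6]
wrist_force: [-0.8, -0.2, -0.0]
width: 0.147
```

Run:
```python
from cell import observe,optics
from h import *
o=observe();print(o["tcp_pos"],o["width"],o["wrist_force"])
sd=optics.grab_frame("side");p=np.array(o["tcp_pos"])
for dz in(0,.02,.03,.04): print(dz,proj(sd,[p+[0,.014,dz]]))
cv2.imwrite("pics/g8.png",cv2.resize(sd["pixels"][150:310,220:380,::-1],(600,600),interpolation=cv2.INTER_CUBIC))
```

```text
[0.59314779 0.21022265 0.00642779] 0.1474105637480593 [-0.84056295 -0.15239926 -0.01994272]
0 [[246.91890213 311.14913279]]
0.02 [[245.73233811 302.91439211]]
0.03 [[245.12730536 298.71547177]]
0.04 [[244.51423053 294.46073949]]
```

View pics/g8.png

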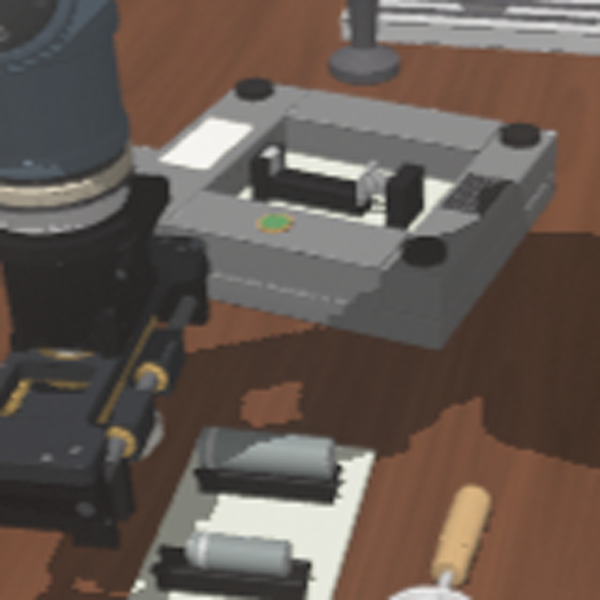

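Call:
move_arm:
  steps: [0,0,-0.045,0,0,0,0.15,0,0,-0.08,0,0,0,0.15,0,-0.045,-0.08,0,0,0,0.15,0,-0.09,-0.08,0,0,0,0.15,0.01,-0.135,-0.08,0,0,0,0.15,0.01,-0.18,-0.08,0,0,0,0.15,0.01,-0.18,-0.04,0,0,0,0.15,0.01,-0.18,0,0,0,0,0.15,0.01,-0.18,0,0,0,0,0.15]

```text
time_s: 5.7
tcp_pos: [0.5854, 0.0298, 0.0051]
orientation: [180.0, -1.0, -178.7]
wrist_force: [-0.9, 0.2, 0.4]
width: 0.147
```

Run:
```python
from cell import observe,optics
from h import *
o=observe();print(o["tcp_pos"],o["width"],o["wrist_force"])
sd=optics.grab_frame("side");p=np.array(o["tcp_pos"])
for dz in(0,.02,.03,.04): print(dz,(proj(sd,[p+[0,.014,dz]])-[220,150])*3.75)
cv2.imwrite("pics/g9.png",cv2.resize(sd["pixels"][150:310,220:380,::-1],(600,600),interpolation=cv2.INTER_CUBIC))
```

```text
[0.58537804 0.02977158 0.0050693 ] 0.14678932724927124 [-0.87967555  0.16779416  0.41807225]
0 [[215.12886732 400.76488757]]
0.02 [[212.62200506 372.27183829]]
0.03 [[211.34751117 357.78591397]]
0.04 [[210.05865907 343.13679382]]
```

View pics/g9.png

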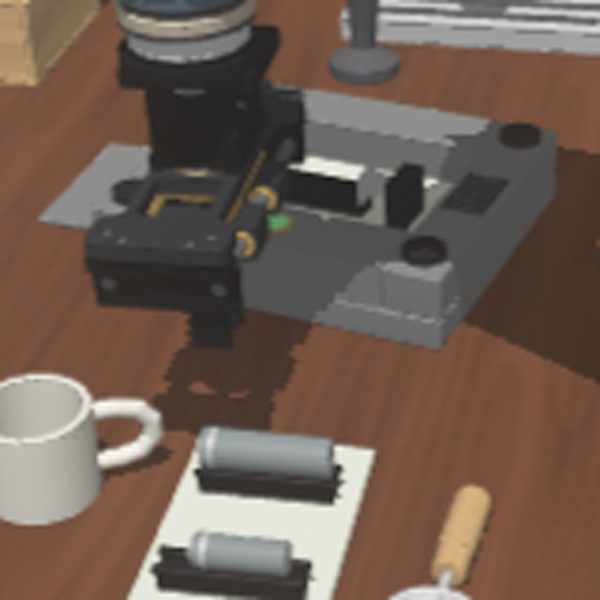

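Call:
move_arm:
  steps: [0,0,0.01,0,0,0,0.15,0,0,0.02,0,0,0,0.15,0,0,0.025,0,0,0,0.15,0,0,0.025,0,0,0,0.15]

```text
time_s: 6.15
tcp_pos: [0.5871, 0.0303, -0.0176]
orientation: [-180.0, -0.8, -178.6]
wrist_force: [0.5, -0.1, 0.5]
width: 0.148
```

Call:
move_arm:
  steps: [0,0,0.003,0,0,0,0.15,0,0,0.006,0,0,0,0.15,0,0,0.009,0,0,0,0.15,0,0,0.009,0,0,0,0.15]

```text
time_s: 6.55
tcp_pos: [0.5867, 0.0304, -0.0269]
orientation: [180.0, -0.8, -178.6]
wrist_force: [0.1, -0.5, 0.1]
width: 0.147
```

Call:
move_arm:
  steps: [0,0,0.002,0,0,0,0.15,0,0,0.004,0,0,0,0.15,0,0,0.005,0,0,0,0.15,0,0,0.005,0,0,0,0.15]

```text
time_s: 6.95
tcp_pos: [0.5864, 0.0304, -0.0322]
orientation: [180.0, -0.8, -178.6]
wrist_force: [0.4, 0.7, 0.4]
width: 0.15
```

Call:
move_arm:
  steps: [0,0,0.002,0,0,0,0.15,0,0,0.003,0,0,0,0.15,0,0,0.004,0,0,0,0.15,0,0,0.004,0,0,0,0.15]

```text
time_s: 7.35
tcp_pos: [0.5862, 0.0304, -0.0363]
orientation: [180.0, -0.8, -178.6]
wrist_force: [-0.1, -0.5, 0.1]
width: 0.15
```

Call:
move_arm:
  steps: [0,0,0.001,0,0,0,0.15,0,0,0.002,0,0,0,0.15,0,0,0.003,0,0,0,0.15,0,0,0.003,0,0,0,0.15]

```text
time_s: 7.75
tcp_pos: [0.5863, 0.0304, -0.038]
orientation: [-180.0, -0.8, -178.6]
wrist_force: [-2.0, 0.1, 8.8]
width: 0.15
```

Run:
```python
from cell import observe,optics
from h import *
o=observe();print(o["tcp_pos"],o["width"],o["wrist_force"],o["orientation"])
sd=optics.grab_frame("side");p=np.array(o["tcp_pos"])
for dz in(.03,.04,.05): print(dz,(proj(sd,[p+[0,.014,dz]])-[245,210])*7.5)
cv2.imwrite("pics/g10.png",cv2.resize(sd["pixels"][210:280,245:325,::-1],(600,525),interpolation=cv2.INTER_CUBIC))
```

```text
[ 0.58631444  0.0303811  -0.03804142] 0.15029507161605976 [-2.02006237  0.09261691  8.7866731 ] [-179.9998773    -0.81095568 -178.59168649]
0.03 [[242.33353536 389.10226122]]
0.04 [[239.85535707 361.16845376]]
0.05 [[237.34976186 332.92560514]]
```

View pics/g10.png

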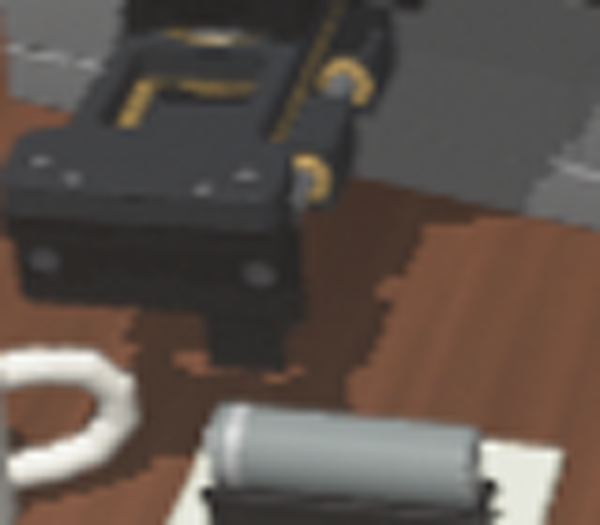

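Run:
```python
from cell import observe,optics
from h import *
sd=optics.grab_frame("side")
for z in(.03,.05,.07,.09):
  print(z,[((proj(sd,[.586+x,.0304+y,z])-[245,210])*7.5).round(0).tolist() for y,x in((.095,-.0375),(.095,.0375),(.07,-.0375),(.07,.0375))])
# FK hints
print(observe()["qpos"])
```

```text
0.03 [[[287.0, 463.0]], [[17.0, 435.0]], [[311.0, 408.0]], [[47.0, 381.0]]]
0.05 [[[282.0, 401.0]], [[9.0, 374.0]], [[306.0, 347.0]], [[39.0, 321.0]]]
0.07 [[[277.0, 339.0]], [[1.0, 312.0]], [[302.0, 285.0]], [[31.0, 260.0]]]
0.09 [[[272.0, 274.0]], [[-8.0, 248.0]], [[297.0, 222.0]], [[23.0, 197.0]]]
[ -7.85278598  46.07807349  94.91071426  -0.20523254  39.80553532
 -99.10557143]
```

The reported TCP lies about 37.5 mm beyond the real fingertips: it reads z = -0.038 when they touch the table. I'll work with that corrected length.

```bash
sed -i 's/hp=.0187/hp=.0562/' h.py
python3 - <<'E'
from cell import observe
from h import *
go(observe(),[.535,.1186,.03],tiltR(1.4,0))
E
```

```text
shift [ 0.0493  0.0894 -0.0111] rv [-0.     -0.014   0.0002]
```

Call:
move_arm:
  steps: [0,0,-0.045,0,0,0,0.7,0,0,-0.09,0,-0.014,0,0.7,0.025,0.045,-0.09,0,-0.014,0,0.7,0.0493,0.0894,-0.09,0,-0.014,0,0.7,0.0493,0.0894,-0.09,0,-0.014,0,0.7,0.0493,0.0894,-0.06,0,-0.014,0,0.7,0.0493,0.0894,-0.035,0,-0.014,0,0.7,0.0493,0.0894,-0.02,0,-0.014,0,0.7,0.0493,0.0894,-0.011,0,-0.014,0,0.7,0.0493,0.0894,-0.011,0,-0.014,0,0.7]

```text
time_s: 8.85
tcp_pos: [0.5343, 0.1182, -0.0275]
orientation: [-180.0, -0.1, -178.6]
wrist_force: [0.4, 0.2, 0.4]
width: 0.699
```

Run:
```python
from cell import observe,optics
from h import *
o=observe();print(o["wrist_force"]);go(o,[.535,.1186,.03],tiltR(1.4,0))
```

```text
[0.3558049  0.15618725 0.3506593 ]
shift [-0.0007  0.0003 -0.0013] rv [-0.0001 -0.0024 -0.0001]
```

Call:
move_arm:
  steps: [-0.0007,0.0003,-0.0013,0,-0.002,0,0.15,-0.0007,0.0003,-0.0013,0,-0.002,0,0.15,-0.0007,0.0003,-0.0013,0,-0.002,0,0.15,-0.0007,0.0003,-0.0013,0,-0.002,0,0.15,-0.0007,0.0003,-0.0013,0,-0.002,0,0.15,-0.0007,0.0003,-0.0013,0,-0.002,0,0.15,-0.0007,0.0003,-0.0013,0,-0.002,0,0.15]
  newtons: 45

```text
time_s: 9.55
tcp_pos: [0.5352, 0.1183, -0.0259]
orientation: [-180.0, 0.0, -178.6]
wrist_force: [0.5, -2.1, 3.5]
width: 0.241
```

Run:
```python
from cell import observe,optics
from h import *
o=observe();print(o["width"]*87,o["tcp_pos"],o["orientation"],o["wrist_force"])
sd=optics.grab_frame("side")
cv2.imwrite("pics/g11.png",cv2.resize(sd["pixels"][220:300,245:325,::-1],(600,600),interpolation=cv2.INTER_CUBIC))
```

```text
20.939504039042674 [ 0.53520149  0.11825595 -0.02590038] [-1.79971238e+02  7.12629000e-04 -1.78583816e+02] [ 0.47818505 -2.14321698  3.54036058]
```

View pics/g11.png

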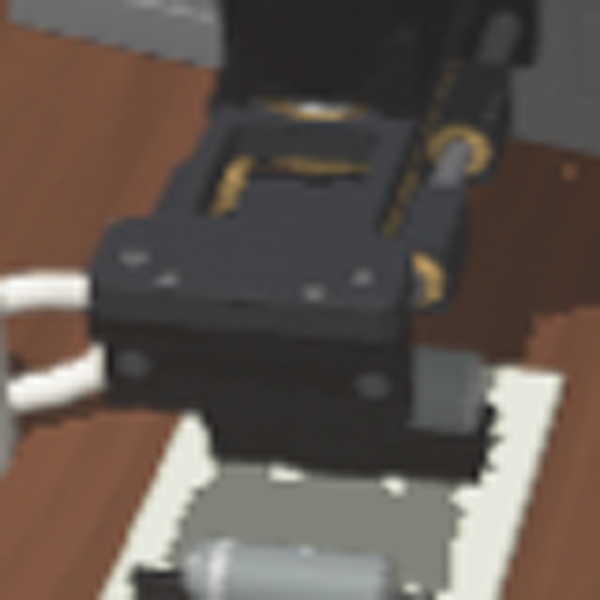

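Call:
move_arm:
  steps: [0,0,-0.01,0,0,0,0.15,0,0,-0.03,0,0,0,0.15,0,0,-0.06,0,0,0,0.15,0,0,-0.1,0,0,0,0.15,0,0,-0.12,0,0,0,0.15,0,0,-0.12,0,0,0,0.15]

```text
time_s: 10.2
tcp_pos: [0.5378, 0.1187, 0.0976]
orientation: [-180.0, 0.4, -178.6]
wrist_force: [-0.2, -0.3, -0.4]
width: 0.242
```

Run:
```python
from cell import observe,optics
from h import *
o=observe();print(o["width"]*87,o["tcp_pos"],o["orientation"],o["wrist_force"])
sd=optics.grab_frame("side")
g=np.array(o["tcp_pos"])+[0,0,.0562]
for x in(-.036,0,.036): print(proj(sd,g+[x,x*.0244,0]).round(1),(proj(sd,g+[x,x*.0244,0])-[230,180])*5)
cv2.imwrite("pics/g12.png",cv2.resize(sd["pixels"][180:300,230:350,::-1],(600,600),interpolation=cv2.INTER_CUBIC))
```

```text
21.087662216259965 [0.53776888 0.11872136 0.09763141] [-179.98804426    0.43719631 -178.57514118] [-0.17116443 -0.30388579 -0.37936074]
[[304.6 217.7]] [[372.81593218 188.66563418]]
[[285.4 216.4]] [[277.23837803 182.07298574]]
[[266.6 215.1]] [[182.9143375  175.56680084]]
```

View pics/g12.png

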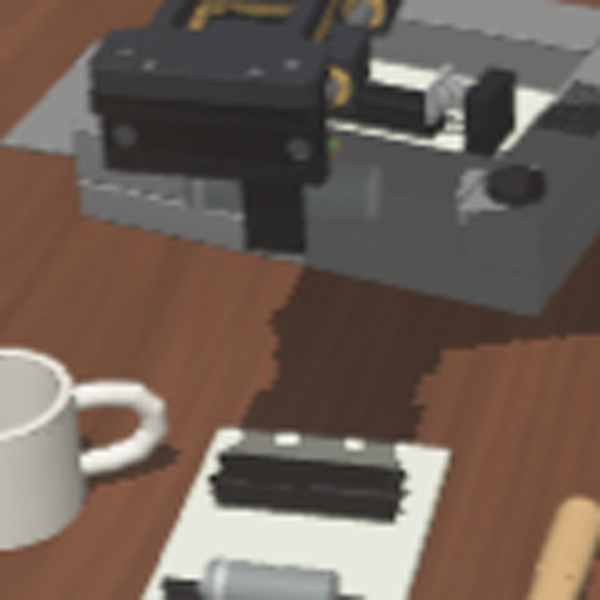

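```bash
cat >> h.py <<'E'
def bayC(Fx,Fz,sl):  # mm in bay frame -> world cell centre
    a=np.radians(sl); v=np.array([Fx+36*np.cos(a),0,Fz+36*np.sin(a)])/1000
    return SC+Ro.from_euler("z",SY,degrees=True).apply(v)
E
python3 - <<'E'
from cell import observe
from h import *
o=observe()
go(o,bayC(-16,60,0),tiltR(SY,0)); go(o,bayC(-16,60,18),tiltR(SY,18))
E
```

```text
shift [-0.0379 -0.2919  0.0421] rv [2.000e-04 3.700e-03 2.458e-01]
shift [-0.0531 -0.2957  0.0283] rv [ 0.0389 -0.3089  0.2438]
```

Call:
move_arm:
  steps: [-0.006,-0.046,0.005,0,0,0.04,0.15,-0.013,-0.092,0.01,0,0,0.08,0.15,-0.02,-0.138,0.01,0,0,0.12,0.15,-0.026,-0.184,0.01,0,0,0.16,0.15,-0.033,-0.23,0.01,0.008,-0.06,0.2,0.15,-0.04,-0.26,0.01,0.016,-0.14,0.244,0.15,-0.047,-0.285,0.01,0.027,-0.22,0.244,0.15,-0.053,-0.2957,0.01,0.039,-0.309,0.244,0.15,-0.053,-0.2957,0.01,0.039,-0.309,0.244,0.15,-0.053,-0.2957,0.01,0.039,-0.309,0.244,0.15]

```text
time_s: 11.25
tcp_pos: [0.595, -0.1749, 0.0844]
orientation: [179.9, 17.7, 167.2]
wrist_force: [-0.3, -0.0, 0.4]
width: 0.244
```

```bash
cat > look.py <<'E'
from cell import observe,optics
from h import *
import sys
o=observe();print("w",o["width"]*87,o["time_s"],"F",o["wrist_force"].round(2), "Fscale", Ro.from_euler("z",-SY,degrees=True).apply(o["wrist_force"]).round(2))
p,r=pose(o);z=r.as_matrix()[:,2]; ux=-r.as_matrix()[:,0]
sd=optics.grab_frame("side")
x0,y0,w=map(int,sys.argv[2:5])
k=600/w
inv=Ro.from_euler("z",-SY,degrees=True)
for nm,g in(("tool",p-z*.0562),("world",p-z*.0187+[0,0,.0375])):
    print(nm,"C in bay mm",(inv.apply(g-SC)*1000).round(1),"slope",np.degrees(np.arcsin(ux[2])).round(2),"yaw",np.degrees(np.arctan2(ux[1],ux[0])).round(2))
    for s in(-.036,0,.036): print("  ",s,((proj(sd,g+s*ux)-[x0,y0])*k).round(0).tolist())
cv2.imwrite(f"pics/{sys.argv[1]}.png",cv2.resize(sd["pixels"][y0:y0+w,x0:x0+w,::-1],(600,600),interpolation=cv2.INTER_CUBIC))
E
python3 look.py l1 260 110 120
```

```text
w 21.226125649614154 11.25 F [-0.31 -0.01  0.36] Fscale [-0.3  -0.08  0.36]
tool C in bay mm [16.7  0.4 87.9] slope 17.73 yaw -12.75
   -0.036 [[268.0, 288.0]]
   0 [[202.0, 256.0]]
   0.036 [[137.0, 225.0]]
world C in bay mm [28.2  0.4 89.7] slope 17.73 yaw -12.75
   -0.036 [[246.0, 281.0]]
   0 [[181.0, 249.0]]
   0.036 [[116.0, 218.0]]
```

View pics/l1.png

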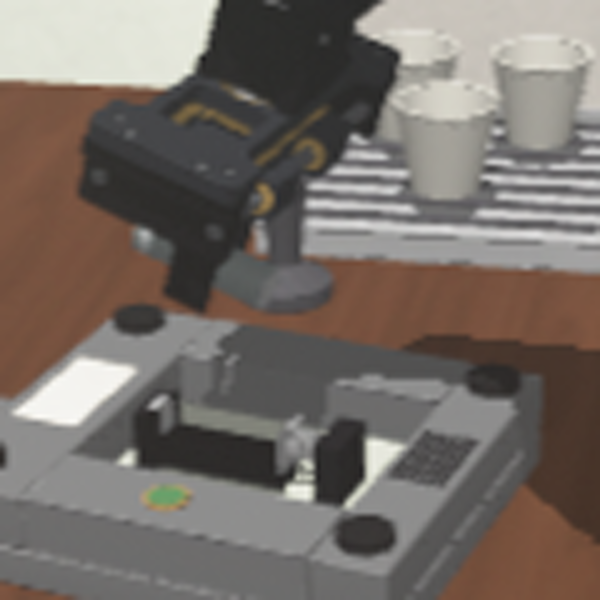

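```bash
sed -n 1,1p look.py >/dev/null; python3 look.py l2 280 145 45
```

```text
w 21.171641089361355 11.3 F [ 0.5  -0.32 -0.66] Fscale [ 0.56 -0.2  -0.66]
tool C in bay mm [17.8  0.6 88.6] slope 17.84 yaw -12.67
   -0.036 [[441.0, 297.0]]
   0 [[267.0, 212.0]]
   0.036 [[94.0, 128.0]]
world C in bay mm [29.3  0.6 90.4] slope 17.84 yaw -12.67
   -0.036 [[383.0, 278.0]]
   0 [[209.0, 194.0]]
   0.036 [[37.0, 110.0]]
```

View pics/l2.png

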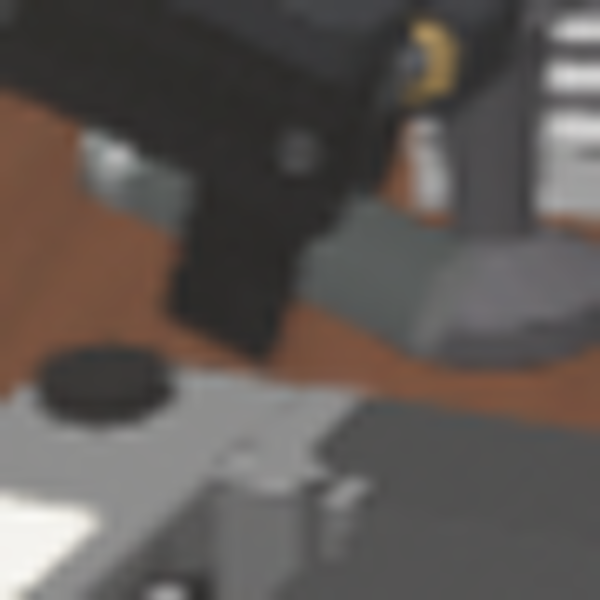

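Run:
```python
from cell import observe
from h import *
o=observe()
for z in (40,15,4): go(o,bayC(-16,z,18),tiltR(SY,18))
```

```text
shift [ 0.0117 -0.0008  0.036 ] rv [ 0.0005 -0.0012  0.0006]
shift [ 0.0194 -0.0008  0.0598] rv [ 0.0005 -0.0012  0.0006]
shift [ 0.0228 -0.0008  0.0703] rv [ 0.0005 -0.0012  0.0006]
```

Call:
move_arm:
  steps: [0.006,-0.0004,0.018,0,0,0,0.15,0.0117,-0.0008,0.036,0,0,0,0.15,0.0155,-0.0008,0.048,0,0,0,0.15,0.0194,-0.0008,0.06,0,0,0,0.15,0.0194,-0.0008,0.06,0,0,0,0.15]

```text
time_s: 11.85
tcp_pos: [0.596, -0.1747, 0.0206]
orientation: [179.9, 17.7, 167.4]
wrist_force: [-0.9, 0.1, -1.3]
width: 0.24
```

```bash
python3 look.py l3 260 150 90
python3 - <<'E'
from cell import observe
from h import *
o=observe()
for z in (8,4): go(o,bayC(-16,z,18),tiltR(SY,18))
E
```

```text
w 20.90037004703569 11.85 F [-0.95  0.12 -1.28] Fscale [-0.95 -0.09 -1.28]
tool C in bay mm [17.6  0.7 24.2] slope 17.74 yaw -12.61
   -0.036 [[359.0, 276.0]]
   0 [[274.0, 234.0]]
   0.036 [[191.0, 193.0]]
world C in bay mm [29.1  0.8 25.9] slope 17.74 yaw -12.61
   -0.036 [[331.0, 267.0]]
   0 [[247.0, 225.0]]
   0.036 [[163.0, 184.0]]
shift [ 0.0016 -0.0005  0.0057] rv [ 0.0012 -0.0029  0.001 ]
shift [ 0.0028 -0.0005  0.0095] rv [ 0.0012 -0.0029  0.001 ]
```

View pics/l3.png

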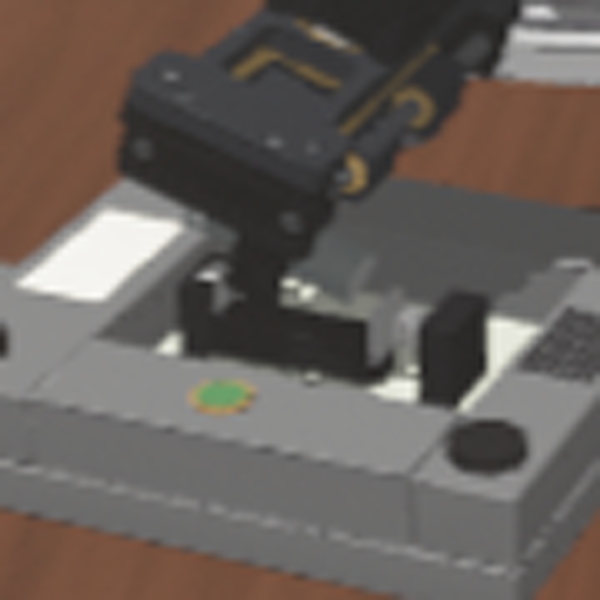

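Call:
move_arm:
  steps: [0.001,-0.0005,0.004,0.001,-0.003,0,0.15,0.0022,-0.0005,0.0075,0.001,-0.003,0,0.15,0.0028,-0.0005,0.0095,0.001,-0.003,0,0.15,0.0028,-0.0005,0.0095,0.001,-0.003,0,0.15]

```text
time_s: 12.3
tcp_pos: [0.5966, -0.1757, 0.0117]
orientation: [-180.0, 18.0, 167.4]
wrist_force: [0.5, 0.1, 0.1]
width: 0.241
```

```bash
python3 look.py l4 275 170 60
python3 - <<'E'
from cell import observe
from h import *
o=observe()
for x in (-20,-24,-28): go(o,bayC(x,3,18),tiltR(SY,18))
E
```

```text
w 20.989587133715816 12.3 F [0.51 0.13 0.12] Fscale [0.47 0.24 0.12]
tool C in bay mm [18.2 -0.  15.1] slope 18.0 yaw -12.62
   -0.036 [[389.0, 246.0]]
   0 [[263.0, 183.0]]
   0.036 [[138.0, 120.0]]
world C in bay mm [29.8 -0.  17. ] slope 18.0 yaw -12.62
   -0.036 [[346.0, 231.0]]
   0 [[221.0, 169.0]]
   0.036 [[96.0, 106.0]]
shift [ 0.0042  0.0001 -0.0002] rv [0.0001 0.0003 0.0009]
shift [ 0.008   0.0001 -0.0014] rv [0.0001 0.0003 0.0009]
shift [ 0.0118  0.0001 -0.0027] rv [0.0001 0.0003 0.0009]
```

View pics/l4.png

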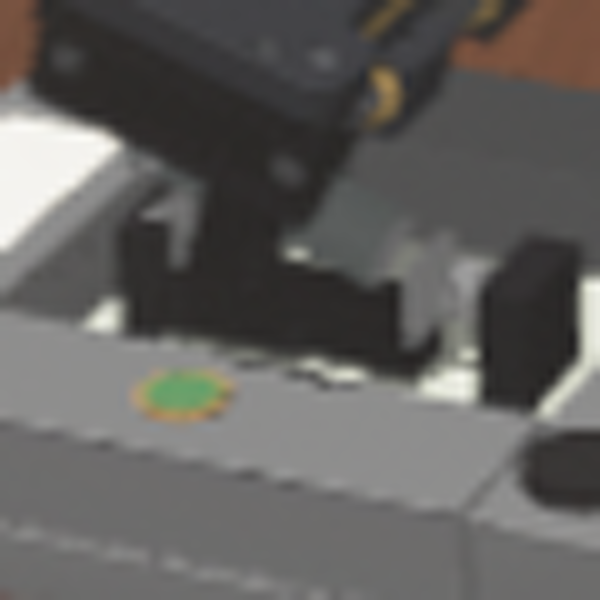

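Call:
move_arm:
  steps: [0.0015,0,0,0,0,0,0.15,0.003,0,0,0,0,0,0.15,0.0042,0,-0.0002,0,0,0,0.15,0.0055,0,-0.0005,0,0,0,0.15,0.0055,0,-0.0005,0,0,0,0.15]

```text
time_s: 12.85
tcp_pos: [0.5911, -0.1744, 0.0105]
orientation: [180.0, 18.0, 167.4]
wrist_force: [-0.2, -0.2, 0.4]
width: 0.24
```

```bash
python3 look.py l5 275 170 60|head -2
python3 - <<'E'
from cell import observe
from h import *
o=observe()
for x in (-22,-24,-26,-28): go(o,bayC(x,3,18),tiltR(SY,18))
E
```

```text
w 20.90018088531674 12.85 F [-0.22 -0.19  0.38] Fscale [-0.18 -0.24  0.38]
tool C in bay mm [12.6  0.  14. ] slope 17.99 yaw -12.62
shift [ 0.0005  0.0001 -0.0003] rv [0.0001 0.0001 0.0008]
shift [ 0.0024  0.0001 -0.0009] rv [0.0001 0.0001 0.0008]
shift [ 0.0043  0.0001 -0.0015] rv [0.0001 0.0001 0.0008]
shift [ 0.0062  0.0001 -0.0021] rv [0.0001 0.0001 0.0008]
```

F.x = -21.6, no contact yet. Advance 2.5 mm.

Call:
move_arm:
  steps: [0.0008,0,-0.0003,0,0,0,0.15,0.0016,0,-0.0006,0,0,0,0.15,0.0024,0,-0.0009,0,0,0,0.15,0.0024,0,-0.0009,0,0,0,0.15]

```text
time_s: 13.3
tcp_pos: [0.5889, -0.1741, 0.0108]
orientation: [-180.0, 18.0, 167.4]
wrist_force: [0.5, -0.4, -0.6]
width: 0.239
```

```bash
python3 look.py l5 275 170 60|head -2
python3 - <<'E'
from cell import observe
from h import *
o=observe()
for x in (-24,-26,-28): go(o,bayC(x,3,18),tiltR(SY,18))
E
```

```text
w 20.776730553392092 13.3 F [ 0.48 -0.41 -0.63] Fscale [ 0.56 -0.29 -0.63]
tool C in bay mm [10.3 -0.1 14.2] slope 18.03 yaw -12.63
shift [0.0001 0.0001 0.    ] rv [0.     0.0004 0.0008]
shift [ 0.002   0.0001 -0.0006] rv [0.     0.0004 0.0008]
shift [ 0.0039  0.0001 -0.0012] rv [0.     0.0004 0.0008]
```

Call:
move_arm:
  steps: [0.001,0,-0.0003,0,0,0,0.15,0.002,0,-0.0006,0,0,0,0.15,0.003,0,-0.001,0,0,0,0.15,0.003,0,-0.001,0,0,0,0.15]

```text
time_s: 13.75
tcp_pos: [0.5867, -0.1739, 0.0112]
orientation: [-179.9, 18.1, 167.4]
wrist_force: [5.0, 0.6, -1.4]
width: 0.243
```

```bash
python3 look.py l6 275 170 60|head -2
python3 - <<'E'
from cell import observe
from h import *
o=observe()
for x in (-26,-28,-30): go(o,bayC(x,3,18),tiltR(SY,18))
E
```

```text
w 21.180089615752966 13.75 F [ 5.02  0.59 -1.44] Fscale [ 4.77  1.67 -1.44]
tool C in bay mm [ 8.  -0.4 14.6] slope 18.14 yaw -12.62
shift [0.0001 0.0005 0.0005] rv [-0.0008  0.0024  0.0007]
shift [ 0.002   0.0005 -0.0001] rv [-0.0008  0.0024  0.0007]
shift [ 0.0039  0.0005 -0.0007] rv [-0.0008  0.0024  0.0007]
```

View pics/l6.png

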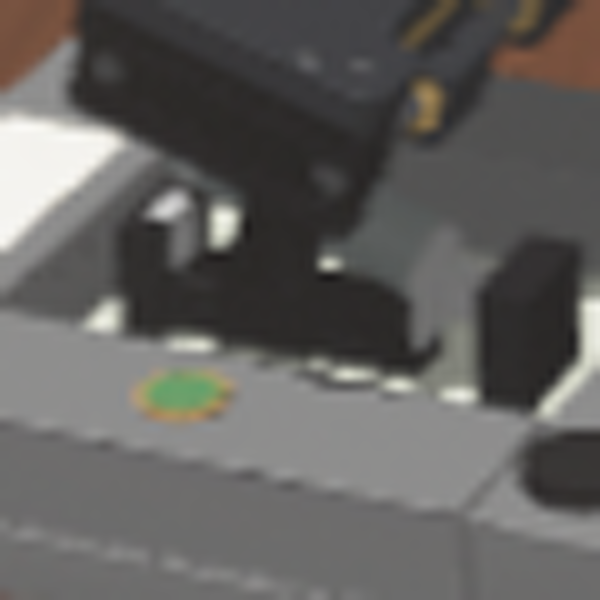

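Call:
move_arm:
  steps: [0.001,0.0003,0.0003,0,0,0,0.15,0.002,0.0004,0,0,0,0,0.15,0.0028,0.0005,-0.0004,0,0,0,0.15,0.0028,0.0005,-0.0004,0,0,0,0.15]

```text
time_s: 14.2
tcp_pos: [0.585, -0.1736, 0.0112]
orientation: [-179.9, 18.3, 167.4]
wrist_force: [3.7, 0.2, 0.0]
width: 0.24
```

```bash
python3 look.py l7 275 170 60|head -2
python3 - <<'E'
from cell import observe
from h import *
o=observe()
for x in (-28,-29,-30): go(o,bayC(x,3,18),tiltR(SY,18))
E
```

```text
w 20.878283502115565 14.2 F [3.71 0.21 0.03] Fscale [3.57 1.02 0.03]
tool C in bay mm [ 6.2 -0.4 14.6] slope 18.27 yaw -12.63
shift [0.0004 0.0005 0.0004] rv [-0.0018  0.0047  0.0007]
shift [0.0014 0.0005 0.0001] rv [-0.0018  0.0047  0.0007]
shift [ 0.0023  0.0005 -0.0002] rv [-0.0018  0.0047  0.0007]
```

Call:
move_arm:
  steps: [0.001,0.0003,0,0,0,0,0.15,0.0017,0.0004,0,0,0.004,0,0.15,0.0017,0.0005,0,0,0.004,0,0.15,0.0017,0.0005,0,0,0.004,0,0.15]

```text
time_s: 14.65
tcp_pos: [0.5848, -0.1736, 0.0112]
orientation: [-179.8, 18.2, 167.4]
wrist_force: [5.7, -1.0, -0.2]
width: 0.244
```

```bash
python3 look.py l8 275 170 60
python3 - <<'E'
from cell import observe
from h import *
o=observe()
for x in (-30,-31,-32): go(o,bayC(x,3,18),tiltR(SY,18))
E
```

```text
w 21.200011837551493 14.65 F [ 5.74 -1.04 -0.21] Fscale [ 5.83  0.24 -0.21]
tool C in bay mm [ 6.  -0.4 14.6] slope 18.19 yaw -12.63
   -0.036 [[434.0, 256.0]]
   0 [[307.0, 192.0]]
   0.036 [[182.0, 129.0]]
world C in bay mm [17.7 -0.5 16.5] slope 18.19 yaw -12.63
   -0.036 [[391.0, 241.0]]
   0 [[265.0, 177.0]]
   0.036 [[140.0, 115.0]]
shift [ 0.002   0.0006 -0.0001] rv [-0.003   0.0033  0.0006]
shift [ 0.003   0.0006 -0.0004] rv [-0.003   0.0033  0.0006]
shift [ 0.0039  0.0006 -0.0007] rv [-0.003   0.0033  0.0006]
```

View pics/l8.png

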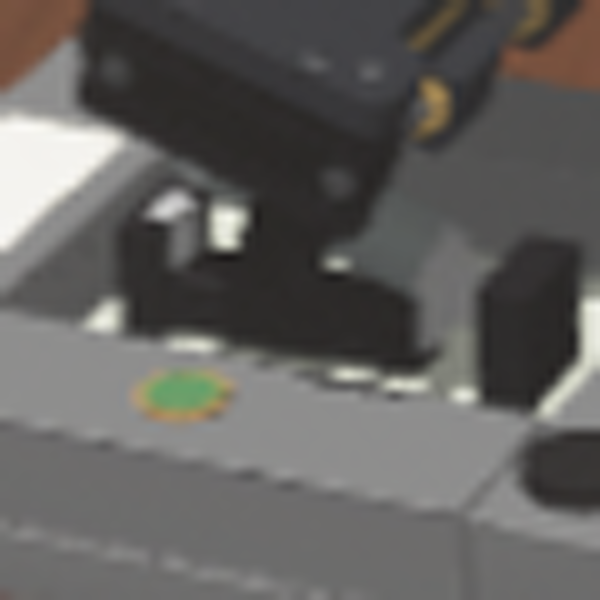

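Call:
move_arm:
  steps: [0.001,0.0003,0,0,0,0,0.15,0.002,0.0004,0,0,0,0,0.15,0.003,0.0005,-0.0003,0,0,0,0.15,0.004,0.0005,-0.0006,0,0,0,0.15,0.004,0.0005,-0.0006,0,0,0,0.15]

```text
time_s: 15.2
tcp_pos: [0.5829, -0.1734, 0.0115]
orientation: [-179.7, 18.4, 167.3]
wrist_force: [7.3, 0.2, -0.5]
width: 0.24
```

```bash
python3 look.py l9 275 170 60
python3 - <<'E'
from cell import observe
from h import *
o=observe()
for x in (-30,-31,-32): go(o,bayC(x,3,18),tiltR(SY,18))
E
```

```text
w 20.90260367572259 15.2 F [ 7.3   0.2  -0.48] Fscale [ 7.08  1.79 -0.48]
tool C in bay mm [ 4.  -0.5 14.8] slope 18.43 yaw -12.65
   -0.036 [[442.0, 257.0]]
   0 [[315.0, 192.0]]
   0.036 [[190.0, 129.0]]
world C in bay mm [15.8 -0.7 16.7] slope 18.43 yaw -12.65
   -0.036 [[398.0, 241.0]]
   0 [[272.0, 177.0]]
   0.036 [[147.0, 114.0]]
shift [0.0004 0.0008 0.0007] rv [-0.0046  0.0076  0.0003]
shift [0.0014 0.0008 0.0004] rv [-0.0046  0.0076  0.0003]
shift [0.0023 0.0008 0.0001] rv [-0.0046  0.0076  0.0003]
```

View pics/l9.png

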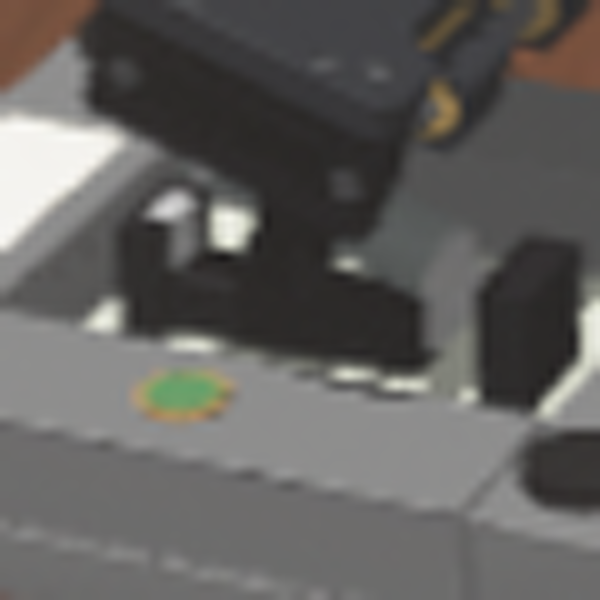

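Run:
```python
from cell import observe
from h import *
o=observe()
for x,z,s in ((-32.5,3.3,18.3),(-33.5,3,18),(-33.5,3,16),(-33.5,2.8,14),(-33.5,2.6,12),(-33.5,2.4,10)): print(x,z,s,end=' ');go(o,bayC(x,z,s),tiltR(SY,s))
```

```text
-32.5 3.3 18.3 shift [ 0.0024  0.0007 -0.0006] rv [-0.0046  0.0023  0.0003]
-33.5 3 18 shift [ 0.0037  0.0008 -0.0004] rv [-0.0046  0.0076  0.0003]
-33.5 3 16 shift [0.0057 0.0008 0.0008] rv [-0.0046  0.0425  0.0002]
-33.5 2.8 14 shift [0.0078 0.0008 0.0021] rv [-0.0046  0.0774  0.0001]
-33.5 2.6 12 shift [0.01   0.0008 0.0034] rv [-4.600e-03  1.123e-01  1.000e-04]
-33.5 2.4 10 shift [0.0121 0.0008 0.0046] rv [-0.0046  0.1472 -0.    ]
```

Call:
move_arm:
  steps: [0.0024,0.0007,-0.0004,-0.004,0.002,0,0.15,0.003,0.0008,-0.0004,-0.004,0.006,0,0.15,0.0035,0.0008,-0.0004,-0.004,0.0076,0,0.15,0.0035,0.0008,-0.0004,-0.004,0.0076,0,0.15]

```text
time_s: 15.65
tcp_pos: [0.5822, -0.1732, 0.0117]
orientation: [-179.9, 18.3, 167.3]
wrist_force: [8.2, -0.4, -0.5]
width: 0.242
```

```bash
python3 look.py l10 275 170 60|head -2
python3 - <<'E'
from cell import observe
from h import *
o=observe()
for x,z,s in ((-33.5,3,18),(-33.5,3,16),(-33.5,2.8,14),(-33.5,2.6,12),(-33.5,2.4,10)): print(x,z,s,end=' ');go(o,bayC(x,z,s),tiltR(SY,s))
E
```

```text
w 21.08643478809699 15.65 F [ 8.2  -0.45 -0.45] Fscale [ 8.1   1.36 -0.45]
tool C in bay mm [ 3.3 -0.6 15.1] slope 18.27 yaw -12.67
-33.5 3 18 shift [0.003  0.0008 0.0001] rv [-0.0025  0.0048  0.    ]
-33.5 3 16 shift [0.005  0.0008 0.0013] rv [-0.0025  0.0397 -0.    ]
-33.5 2.8 14 shift [0.0071 0.0008 0.0026] rv [-0.0025  0.0746 -0.0001]
-33.5 2.6 12 shift [0.0092 0.0008 0.0039] rv [-2.500e-03  1.095e-01 -1.000e-04]
-33.5 2.4 10 shift [0.0114 0.0008 0.0051] rv [-0.0025  0.1444 -0.0002]
```

Call:
move_arm:
  steps: [0.003,0.0006,0.0001,-0.0025,0.005,0,0.15,0.0045,0.0008,0.001,-0.0025,0.03,0,0.15,0.006,0.0008,0.002,-0.0025,0.055,0,0.15,0.0075,0.0008,0.0028,-0.0025,0.08,0,0.15,0.0092,0.0008,0.0039,-0.0025,0.11,0,0.15,0.0114,0.0008,0.0051,-0.0025,0.1444,0,0.15,0.0114,0.0008,0.0051,-0.0025,0.1444,0,0.15]

```text
time_s: 16.4
tcp_pos: [0.5771, -0.1722, 0.0046]
orientation: [-179.9, 10.4, 167.3]
wrist_force: [6.4, -0.9, 2.0]
width: 0.238
```

```bash
python3 look.py l11 275 170 60
python3 - <<'E'
from cell import observe
from h import *
o=observe()
for x,z,s in ((-33.5,2.4,10),(-33.5,2,8),(-33.5,1.5,6),(-33.5,1,4),(-33.5,.5,2),(-33.5,0,0)): print(x,z,s,end=' ');go(o,bayC(x,z,s),tiltR(SY,s))
E
```

```text
w 20.71519668683743 16.4 F [ 6.45 -0.93  2.02] Fscale [6.49 0.51 2.02]
tool C in bay mm [ 5.7 -0.7  9.9] slope 10.41 yaw -12.68
   -0.036 [[440.0, 256.0]]
   0 [[310.0, 209.0]]
   0.036 [[182.0, 162.0]]
world C in bay mm [12.4 -0.8 10.5] slope 10.41 yaw -12.68
   -0.036 [[415.0, 249.0]]
   0 [[286.0, 202.0]]
   0.036 [[158.0, 155.0]]
-33.5 2.4 10 shift [0.0039 0.0008 0.0005] rv [-0.0019  0.0071 -0.0002]
-33.5 2 8 shift [0.0059 0.0008 0.0021] rv [-0.0019  0.042  -0.0002]
-33.5 1.5 6 shift [0.0081 0.0008 0.0038] rv [-0.0019  0.0769 -0.0003]
-33.5 1 4 shift [0.0102 0.0008 0.0053] rv [-0.0019  0.1118 -0.0003]
-33.5 0.5 2 shift [0.0124 0.0008 0.0068] rv [-0.0019  0.1467 -0.0003]
-33.5 0 0 shift [0.0147 0.0008 0.0082] rv [-0.0019  0.1816 -0.0004]
```

View pics/l11.png

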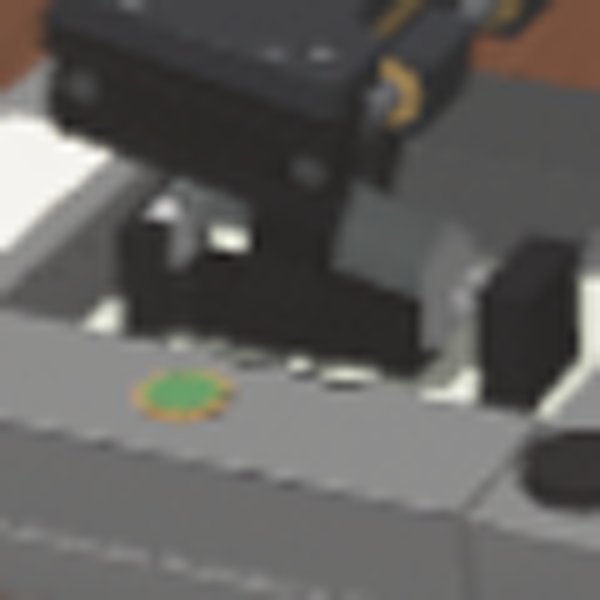

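Call:
move_arm:
  steps: [0.002,0.0008,0.0003,-0.002,0.007,0,0.15,0.003,0.0008,0.0003,-0.002,0.007,0,0.15,0.004,0.0008,0.0003,-0.002,0.007,0,0.15,0.0045,0.0008,0.0003,-0.002,0.007,0,0.15,0.0045,0.0008,0.0003,-0.002,0.007,0,0.15]

```text
time_s: 16.95
tcp_pos: [0.5759, -0.1719, 0.0047]
orientation: [-179.9, 10.4, 167.3]
wrist_force: [7.5, -0.7, 0.6]
width: 0.244
```

```bash
python3 look.py l12 275 170 60
python3 - <<'E'
from cell import observe
from h import *
o=observe()
for x,z,s in ((-33.5,2.4,10),(-33.5,2,8),(-33.5,1.5,6),(-33.5,1,4),(-33.5,.5,2),(-33.5,0,0)): print(x,z,s,end=' ');go(o,bayC(x,z,s),tiltR(SY,s))
E
```

```text
w 21.22378570115089 16.95 F [ 7.48 -0.68  0.61] Fscale [7.45 0.98 0.61]
tool C in bay mm [ 4.3 -0.7  9.9] slope 10.42 yaw -12.72
   -0.036 [[445.0, 257.0]]
   0 [[315.0, 209.0]]
   0.036 [[186.0, 163.0]]
world C in bay mm [11.1 -0.8 10.6] slope 10.42 yaw -12.72
   -0.036 [[420.0, 250.0]]
   0 [[290.0, 203.0]]
   0.036 [[162.0, 156.0]]
-33.5 2.4 10 shift [0.0031 0.0008 0.0009] rv [-0.0017  0.0074 -0.0008]
-33.5 2 8 shift [0.0051 0.0008 0.0025] rv [-0.0017  0.0423 -0.0008]
-33.5 1.5 6 shift [0.0073 0.0008 0.0041] rv [-0.0017  0.0772 -0.0008]
-33.5 1 4 shift [0.0094 0.0008 0.0057] rv [-0.0017  0.1121 -0.0009]
-33.5 0.5 2 shift [0.0116 0.0008 0.0071] rv [-0.0017  0.147  -0.0009]
-33.5 0 0 shift [0.0138 0.0008 0.0086] rv [-0.0016  0.1819 -0.0009]
```

View pics/l12.png

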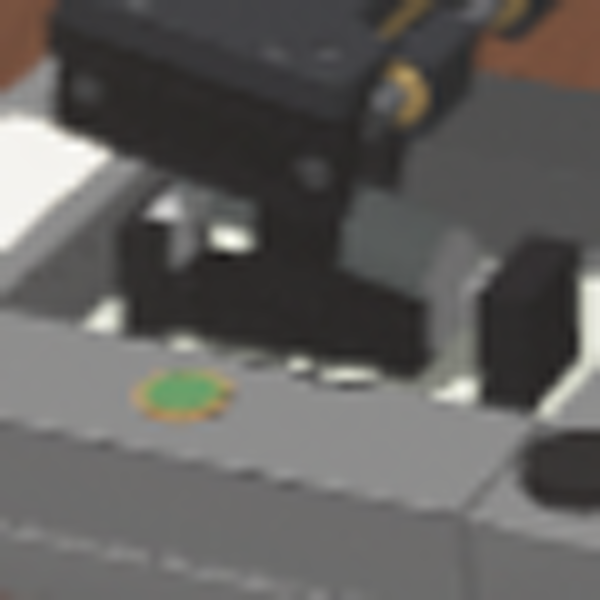

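Call:
move_arm:
  steps: [0.003,0.0008,0.0006,-0.0017,0.0074,-0.0008,0.15,0.0044,0.0008,0.0007,-0.0017,0.0074,-0.0008,0.15,0.0054,0.0008,0.0015,-0.0017,0.025,-0.0008,0.15,0.0064,0.0008,0.0023,-0.0017,0.042,-0.0008,0.15,0.0075,0.0008,0.0031,-0.0017,0.06,-0.0008,0.15,0.0086,0.0008,0.0039,-0.0017,0.077,-0.0008,0.15,0.0086,0.0008,0.0039,-0.0017,0.077,-0.0008,0.15]

```text
time_s: 17.7
tcp_pos: [0.5729, -0.1714, 0.0009]
orientation: [-179.9, 6.5, 167.3]
wrist_force: [8.1, -0.6, 3.2]
width: 0.238
```

```bash
python3 look.py l13 275 170 60
python3 - <<'E'
from cell import observe
from h import *
o=observe()
for x,z,s in ((-34.8,1.5,6),(-34.8,1,4),(-34.8,.5,2),(-34.8,0,0)): print(x,z,s,end=' ');go(o,bayC(x,z,s),tiltR(SY,s))
E
```

```text
w 20.742196908095448 17.7 F [ 8.14 -0.56  3.21] Fscale [8.06 1.24 3.21]
tool C in bay mm [ 5.1 -0.9  6.8] slope 6.53 yaw -12.69
   -0.036 [[444.0, 259.0]]
   0 [[313.0, 220.0]]
   0.036 [[184.0, 182.0]]
world C in bay mm [ 9.3 -0.9  7. ] slope 6.53 yaw -12.69
   -0.036 [[429.0, 255.0]]
   0 [[298.0, 216.0]]
   0.036 [[169.0, 178.0]]
-34.8 1.5 6 shift [0.0045 0.001  0.001 ] rv [-0.0021  0.0091 -0.0003]
-34.8 1 4 shift [0.0066 0.001  0.0027] rv [-0.0021  0.044  -0.0003]
-34.8 0.5 2 shift [0.0087 0.001  0.0044] rv [-0.0021  0.0789 -0.0004]
-34.8 0 0 shift [0.0108 0.001  0.0059] rv [-0.0021  0.1138 -0.0004]
```

View pics/l13.png

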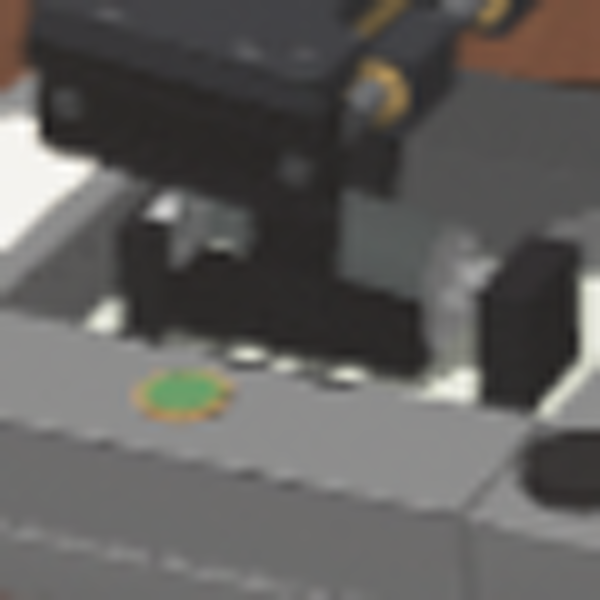

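Call:
move_arm:
  steps: [0.004,0.001,0.0008,-0.002,0.005,0,0.15,0.005,0.001,0.001,-0.002,0.009,0,0.15,0.0061,0.001,0.0018,-0.002,0.026,0,0.15,0.0071,0.001,0.0027,-0.002,0.044,0,0.15,0.0081,0.001,0.0036,-0.002,0.061,0,0.15,0.0081,0.001,0.0036,-0.002,0.061,0,0.15]

```text
time_s: 18.35
tcp_pos: [0.5699, -0.1709, -0.002]
orientation: [-179.9, 3.6, 167.3]
wrist_force: [7.7, -1.3, 3.3]
width: 0.24
```

```bash
python3 look.py l14 275 170 60
python3 - <<'E'
from cell import observe
from h import *
o=observe()
for x,z,s in ((-34.8,1.5,4),(-34.8,1,2),(-34.8,.5,1),(-34.8,0,0),(-31,-1,0)): print(x,z,s,end=' ');go(o,bayC(x,z,s),tiltR(SY,s))
E
```

```text
w 20.87938423599256 18.35 F [ 7.69 -1.27  3.25] Fscale [7.78 0.45 3.25]
tool C in bay mm [ 5. -1.  4.] slope 3.57 yaw -12.7
   -0.036 [[445.0, 262.0]]
   0 [[314.0, 230.0]]
   0.036 [[185.0, 198.0]]
world C in bay mm [ 7.3 -1.1  4.1] slope 3.57 yaw -12.7
   -0.036 [[437.0, 260.0]]
   0 [[306.0, 228.0]]
   0.036 [[177.0, 196.0]]
-34.8 1.5 4 shift [ 0.0032  0.0011 -0.0002] rv [-0.0024 -0.0076 -0.0004]
-34.8 1 2 shift [0.0052 0.0011 0.0015] rv [-0.0024  0.0273 -0.0005]
-34.8 0.5 1 shift [0.0063 0.0011 0.0026] rv [-0.0024  0.0447 -0.0005]
-34.8 0 0 shift [0.0073 0.0011 0.0037] rv [-0.0024  0.0622 -0.0005]
-31 -1 0 shift [0.0036 0.0011 0.0049] rv [-0.0024  0.0622 -0.0005]
```

View pics/l14.png

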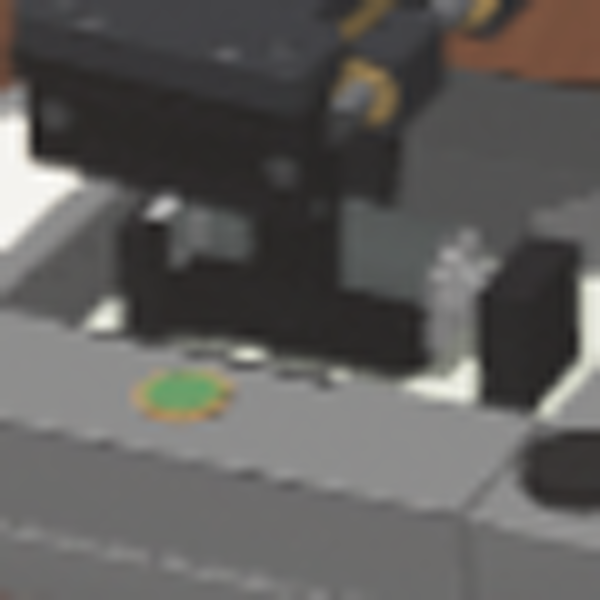

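Call:
move_arm:
  steps: [0.004,0.001,0.0003,-0.002,0.003,0,0.15,0.0052,0.001,0.0013,-0.002,0.02,0,0.15,0.006,0.001,0.0022,-0.002,0.037,0,0.15,0.0068,0.001,0.003,-0.002,0.05,0,0.15,0.0073,0.001,0.0038,-0.002,0.062,0,0.15,0.0073,0.001,0.0038,-0.002,0.062,0,0.15]

```text
time_s: 19.0
tcp_pos: [0.5672, -0.1703, -0.0052]
orientation: [-179.9, 0.5, 167.3]
wrist_force: [7.5, -2.3, 2.5]
width: 0.241
```

```bash
python3 look.py l15 275 170 60
python3 - <<'E'
from cell import observe
from h import *
o=observe()
for x,z,s in ((-33,0,0),(-31,-1,0),(-31,-3,0)): print(x,z,s,end=' ');go(o,bayC(x,z,s),tiltR(SY,s))
E
```

```text
w 20.95953445444203 19.0 F [ 7.46 -2.28  2.45] Fscale [ 7.78 -0.59  2.45]
tool C in bay mm [ 5.2 -1.1  1. ] slope 0.51 yaw -12.71
   -0.036 [[445.0, 266.0]]
   0 [[314.0, 240.0]]
   0.036 [[185.0, 215.0]]
world C in bay mm [ 5.5 -1.2  1. ] slope 0.51 yaw -12.71
   -0.036 [[444.0, 266.0]]
   0 [[313.0, 240.0]]
   0.036 [[184.0, 215.0]]
-33 0 0 shift [0.0026 0.0012 0.001 ] rv [-0.0024  0.0089 -0.0006]
-31 -1 0 shift [0.0006 0.0012 0.0021] rv [-0.0024  0.0089 -0.0006]
-31 -3 0 shift [0.0006 0.0012 0.0041] rv [-0.0024  0.0089 -0.0006]
```

View pics/l15.png

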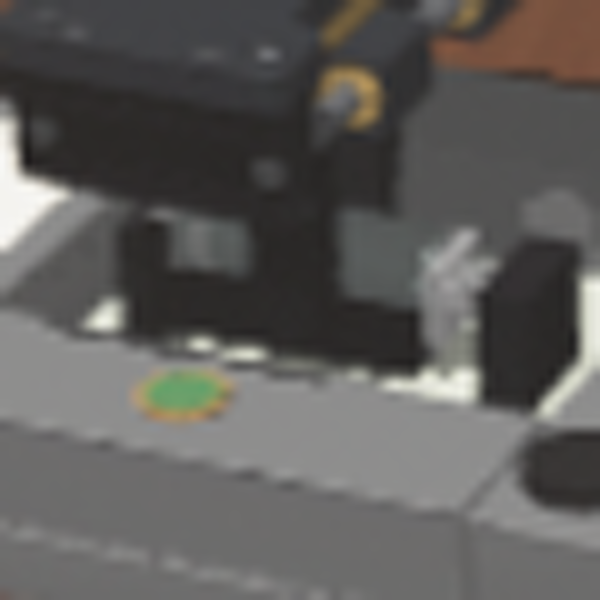

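Call:
move_arm:
  steps: [0.0025,0.001,0.001,-0.002,0.009,0,0.15,0.0025,0.001,0.002,-0.002,0.009,0,0.15,0.0025,0.001,0.003,-0.002,0.009,0,0.15,0.0025,0.001,0.003,-0.002,0.009,0,0.15]

```text
time_s: 19.45
tcp_pos: [0.5681, -0.1704, -0.006]
orientation: [-179.9, 0.4, 167.3]
wrist_force: [4.8, 0.5, 9.6]
width: 0.245
```

```bash
python3 look.py l16 275 170 60|head -2
```

```text
w 21.355621680625596 19.45 F [4.77 0.52 9.65] Fscale [4.54 1.56 9.65]
tool C in bay mm [ 6.2 -1.   0.2] slope 0.43 yaw -12.69
```

Call:
move_arm:
  steps: [0.0005,0.0005,0.0025,-0.002,0.007,0,0.15,-0.0005,0.0005,0.0028,-0.002,0.007,0,0.15,-0.0005,0.0005,0.0028,-0.002,0.007,0,0.15,-0.0005,0.0005,0.0028,-0.002,0.007,0,0.15]

```text
time_s: 19.9
tcp_pos: [0.5678, -0.1703, -0.0061]
orientation: [-179.9, 0.0, 167.4]
wrist_force: [-2.2, 0.3, 17.2]
width: 0.238
```

```bash
python3 look.py l17 275 170 60
```

```text
w 20.686909541462686 19.9 F [-2.18  0.26 17.18] Fscale [-2.18 -0.22 17.18]
tool C in bay mm [ 6.3 -1.   0.1] slope 0.01 yaw -12.65
   -0.036 [[441.0, 268.0]]
   0 [[310.0, 243.0]]
   0.036 [[181.0, 219.0]]
world C in bay mm [ 6.3 -1.   0.1] slope 0.01 yaw -12.65
   -0.036 [[441.0, 268.0]]
   0 [[310.0, 243.0]]
   0.036 [[181.0, 219.0]]
```

View pics/l17.png

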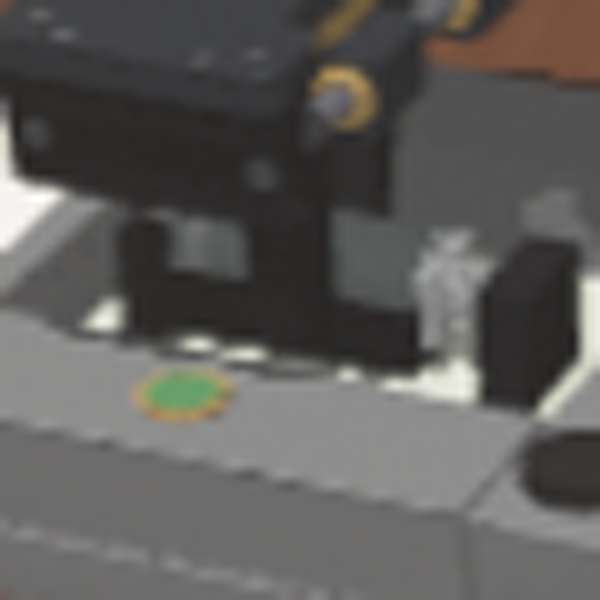

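Call:
move_arm:
  steps: [0,0,0.0005,0,0,0,0.24,0,0,0.0005,0,0,0,0.4,0,0,0,0,0,0,0.5,0,0,0,0,0,0,0.5,0,0,0,0,0,0,0.5,0,0,0,0,0,0,0.5]

```text
time_s: 20.55
tcp_pos: [0.5671, -0.17, -0.0066]
orientation: [-180.0, -0.1, 167.4]
wrist_force: [-0.3, 0.1, -0.4]
width: 0.487
```

```bash
python3 look.py l18 275 170 60|head -2
```

```text
w 42.32870862018665 20.55 F [-0.28  0.14 -0.4 ] Fscale [-0.3   0.07 -0.4 ]
tool C in bay mm [ 5.7 -0.9 -0.4] slope -0.09 yaw -12.65
```

View pics/l18.png

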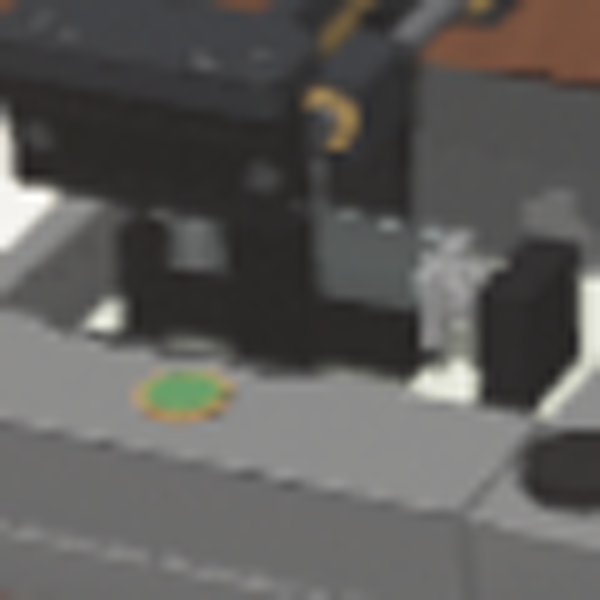

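Released. Retreat straight up, then away.

Call:
move_arm:
  steps: [0,0,-0.02,0,0,0,0.5,0,0,-0.05,0,0,0,0.5,0,0,-0.09,0,0,0,0.5,0,0,-0.13,0,0,0,0.5,0,0.04,-0.15,0,0,0,0.5,0,0.09,-0.15,0,0,0,0.5,0,0.14,-0.15,0,0,0,0.5,0,0.19,-0.15,0,0,0,0.5,0,0.24,-0.15,0,0,0,0.5,0,0.26,-0.15,0,0,0,0.5]

```text
time_s: 21.6
tcp_pos: [0.6245, 0.0884, 0.1432]
orientation: [180.0, -0.1, 167.6]
wrist_force: [0.6, -0.1, -0.4]
width: 0.501
```

Run:
```python
from cell import observe,optics
from h import *
o=observe();print(o["tcp_pos"],o["wrist_force"],o["time_s"])
t=optics.grab_frame("top");s=optics.grab_frame("side")
a=cv2.resize(t["pixels"][175:255,390:480,::-1],(450,400),interpolation=2);b=cv2.resize(s["pixels"][165:225,265:345,::-1],(533,400),interpolation=2)
b=b[:,:350];cv2.imwrite("pics/f1.png",np.hstack([a,b]));cv2.imwrite("pics/f2.png",s["pixels"][:,:,::-1])
Rz=Ro.from_euler("z",SY,degrees=True)
for x in(-36+6.5,6.5,36+6.5):
  P=SC+Rz.apply([x/1000,0,0]); print(x,(proj(t,P)-[390,175])*5,(proj(s,P)-[265,165])*6.67+[450,0])
```

```text
[0.6244684  0.0884056  0.14319915] [ 0.62268018 -0.1355652  -0.36476611] 21.6
-29.5 [[216.30213566 239.70726511]] [[809.28217154 213.05942676]]
6.5 [[235.38276812 157.73552513]] [[721.63959069 196.67096815]]
42.5 [[254.36481902  76.18729845]] [[635.91610984 180.64136582]]
```

View pics/f1.png

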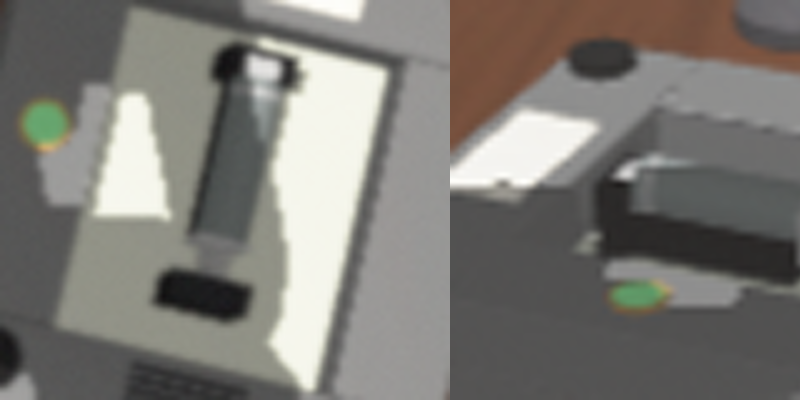

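View pics/f2.png

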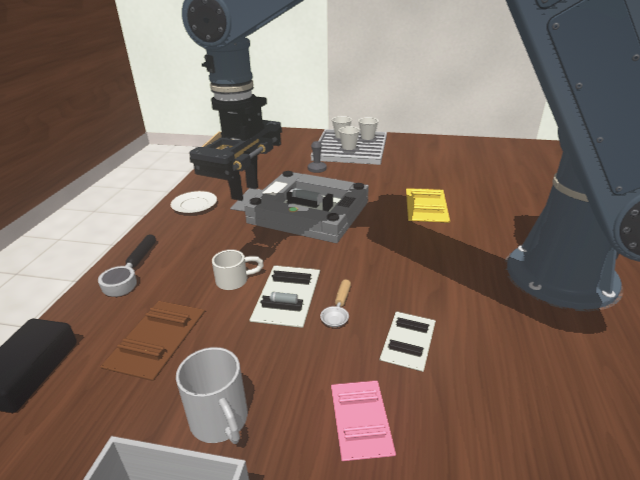

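The cell lies level between the contacts: in the top view its centre is at about px (437,207) against a predicted (437,206.5). The short cell is still in its slot. Handing in.

Run:
```python
from cell import env
print(env.job_done())
```

```text
the job is handed in; nothing more can be done
None
```

The longer cell is fitted in the bay and the job is handed in. It lies level between the contacts, nub at the fixed one, and the arm is clear. No verdict was reported, so the result rests on my own checks.

**What I did:** I took the longer cell from the large white rack and brought it into the bay at an 18° slope, flat end low. I pressed the sprung contact back with about 8 N, tipped the nub end down in steps while still pressing, and pushed it down with about 17 N. Then I let go and moved clear at 21.6 s.

**Last checks:**
- **Position:** before release the grip pose put the cell 6.3 mm along the bay from its middle, 1.0 mm off the middle line and 0.1 mm above the seated height, with no slope. The final top and side pictures agree with this to within about a pixel.
- **Forces:** the highest readings I took at the wrist were about 8 N along the spring and 17 N downward. These were taken only at the end of each move, so I did not see peaks in between. The spring force after release was not measured; I infer it from the cell's place between the contacts.
- **Shorter cell:** it is still in its slot.

**What disagreed:**
- **Fingertip height:** the reported TCP lies about 37.5 mm beyond the real fingertips. My first grasp therefore closed on air above the cell. I measured the error by touching the table, corrected for it, and the second grasp held.
- **Wrong direction:** I sent one move the wrong way along y. It passed near the rack and the mug; the wrist force stayed near zero and nothing looked disturbed.

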